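Clamp a tube rack square in a twin-knob holder

TASK

Stand the empty tube rack upright in the bay of the metal holder and let go of it, then close the clamp bar on it by turning the two knobs alternately in small steps, so that neither end of the bar ever runs more than a centimetre ahead of the other. Finish with the bar square and both sprung pads pressing the rack against the rear fence evenly with about 10 N each, never more than 40 N together, and leave the things standing around where they are.

Things in the scene. Friction and masses are not known exactly. Their poses are not given: they have to be found in the camera images.
- rack_top (a point): Centre of the top deck of the loose, empty orange wooden tube rack that stands to the right of the holder, 58 mm above its foot. 58 mm (x) by 160 mm (y) by 62 mm high, about 0.12 kg. The 4 mm thick top deck has solid edges along both long sides: grip it across its 58 mm width, mid-length, with the fingertips 15 to 20 mm below the deck. Front and back are alike.
- rack: The same tube rack; origin at the centre of its underside, x across its 58 mm width, y along its 160 mm length, z up.
- holder: Fixed aluminium holder; base plate 215 x 276 x 12 mm. Origin on the worktop; x points from the knobs (near the robot) to the rear fence, y left, z up. The bay lies on the plate between the pads and the 30 mm high fence (front face at x = 42 to 45 mm, not measured), and between low end cheeks at y = +89 and -89 mm. Pads and bar rise 28 mm over the plate, well below the rack's top deck.
- bay (a point): Best place for the foot of the rack, on the plate (12 mm above the worktop), at x = 10 mm, y = 0 of the holder, long side along the holder's y: 3 to 6 mm free behind it, 6 to 11 mm before it. Top deck then at 70 mm. The pads push it to the fence with 1 to 2 N, then each pad spring gives 8 N per mm (3.5 mm at most, no preload): 0.13 rad of both knobs past first touch makes about 10 N a pad.
- knob_l_grip (a point): Left knob, black, vertical axis, at x = -95, y = +100 mm of the holder. The point is on the axis, 64 mm above the worktop, in the upright wing grip: 46 mm long, 14 mm thick, from 45 to 77 mm above the worktop; below it only a thin shaft, and a gear box up to 39 mm. The point turns with the knob; its x axis lies along the wing.
- knob_r_grip (a point): Right knob, the same, at x = -95, y = -100 mm of the holder.
- knob_l (a joint): Left knob's angle, rad; grows clockwise seen from above, 0 to 2.6; both knobs start at 0, with the bar square. At 0 the wing lies along the holder's x. Each rad moves the left end of the bar (y = +100 mm) 10 mm towards the fence. It stays where it is left (friction 0.2 N m, which a reading at rest holds with either sign, alike after like turns); each newton on the left pad adds 0.0085 N m anticlockwise, on the right pad 0.0015.
- knob_r (a joint): Angle of the right knob, likewise for the right end of the bar (y = -100 mm) and the right pad.
- clamp_bar: Steel bar 16 x 226 x 20 mm moved by both knobs, with its pads. Origin at its middle, x = -50 mm of the holder with both knobs at 0; its x axis is the holder's x when square, 0.05 rad off when one end is 10 mm ahead. Two alike sprung rubber pads ( y = +70, -70 mm, 26 mm wide) sit on a beam on its fence side, set by hand: both faces lie 20 to 25 mm beyond the bar's middle (not measured).
- beaker: Bystander: empty clear beaker, 52 mm across, 68 mm high; origin under its centre.
- timer: Bystander: white timer 62 x 62 x 18 mm lying flat; origin under its centre.
- plain_bottle: Bystander: white-capped bottle 40 mm across, 82 mm high; origin under its centre.
- petri: Bystander: petri dish 62 mm across, 14 mm high; origin under its centre.
Not all that is in view belongs to the job. There is more than one size of the rack; the one meant has the size given above.

How it is judged:
By the outcome, as a careful person would: the job done as asked, in the order asked, and still so for the second after the job is handed in, with the robot touching nothing.
It also fails if it takes over 72 s, if anything falls off the work surface, if the arm or the gripper's body presses on something with over 40 N, if the wrist force passes 120 N, or if a joint passes its speed limit or range.

ROBOT

A 6-joint arm with a two-finger parallel gripper is mounted at the origin on a cart in front of the work surface, level with it; the furniture and walls round the work are solid. World frame = base frame: x ahead of the robot, y to its left, z up, the work surface at z = 0. Lengths are in mm, angles in degrees, forces in N, time in s.
With the tool pointing down it reaches from about 350 to 850 mm from the base axis. Payload 8.1 kg.
Tool frame: the origin (TCP) lies on the mounting face of the last link; the fingertips stand 173 mm ahead of it and the grasp point (between the pads) lies 155 mm ahead of it; z points along the fingers, y is the direction in which the jaws open and shut (so a half turn about z gives the same grasp; the last joint's range is limited). The gripper opens to 85 mm and grips with 20 to 120 N. Pads are 22 mm wide; open, the fingers measure 114 mm over their backs; the gripper's body (76 mm by 85 mm) begins 54 mm behind the grasp point. The pads swing forward as they close: fully open they stand 13 mm farther back than shut.
Start: joints at [-76.857, 7.471, 85.268, -0, 87.261, -4.893], TCP at [185.796, -570.514, 404.692] pointing down, gripper open.
Joint ranges: [-169.43, 169.43], [-51.17, 129.36], [1.28, 143.12], [-76.62, 256.62], [0, 156.53], [-152.29, 152.29]. Speed limits (degrees/s): [136.94, 136.94, 159.86, 180, 180, 180].

INTERFACE

Orientations are given as [roll, pitch, yaw] about the fixed x, y, z axes, in that order (R = Rz(yaw) Ry(pitch) Rx(roll)).
In Python, from bench import * gives the robot as it stands.
- The arm moves only by the tool arm_command, never from a script. Its argument "plan" is a list of rows, each an object of numbers: "jaw": the closure, from 0 (fully open) to 1 (shut); "dx", "dy", "dz": the shift along the tool's x, y, z in mm; "wx", "wy", "wz": the turn, a rotation vector about the tool's x, y, z in rad. A call has 1 to 12 rows; each row is the pose to reach, as a shift and turn from the pose commanded when the call began, along the tool's axes at that moment; what a row does not reach only later rows make up. A row lasts 1/10 s, in which the tool goes at most 50 mm and 8.59 degrees, less where a joint would pass 70% of its speed; a pose out of reach is approached as far as the arm can. A call with a gripper value outside its range is refused whole. The fingers move at their own pace and stop on an object; "squeeze" is the grip in N (left out, the last holds). Time passes only in rows, so rows that repeat a pose let the fingers close. It gives the time, the measured TCP pose, the force and the opening at its end, in the units of the state.
- sense(): the state, without advancing time (a new reading comes with each control period).
- snapshot(name): name is "scene" or "top"; returns a dict with "pixels" (400x640x3 uint8, red, green, blue), "fx", "fy", "cx", "cy" (pixels), "k1" (the pictures are not rectified: a ray, as slopes to the right and down, at radius r is drawn at 1 + k1 r^2 times it, then the intrinsics apply), "extrinsics" (4x4, takes a point from camera to world coordinates). Camera axes: x right, y up, looking along -z (the intrinsics and any distortion apply to the point x, -y, -z); pixel columns grow to the right and rows downward; lengths in mm; the calibration is good to about 2 mm. A picture is of the moment at which its call begins. There is no depth.
- hand_in(): hands the job in, once; it reports no verdict.
Trained networks look in the newest picture that a camera, given by its name, has taken for a name from the list of things; names that differ only in an ending like _2 or _b are one class to them, and where a whole thing is asked for, a point or a joint stands for the part that bears it (a point fixed in the world has none). Each returns a list of dicts, best first, with "score" (0 to 1); they miss things now and then, are a little off and sometimes report something else, mostly with a low value. They report only what shows in the picture. A call takes as long as a camera call. They do not tell look-alikes from the thing itself.
- recognise(camera, target): "box" ([left, top, width, height] in pixels, round what is visible of it).
- pinpoint(camera, target): "pixel" ([column, row] in pixels: a listed point, or the origin of a listed thing).
The state is a dict: "time": time; "joint_pos": joint angles; "qd": joint speeds; "joint_efforts": joint torques, N m; "tool_pos": TCP position; "tcp_rot": TCP orientation; "ft_force": force on the tool from outside, world axes, zero at the start; "wrist_torque": the same for the moment, N m; "finger_gap": finger opening in mm.
Only numpy, scipy, OpenCV 4.12 (cv2) and the standard library are available. Lean on these libraries where they do the work, as an engineer would, in place of code of your own. Each camera call takes 0.05 s, during which the arm holds its last target.

## Working session

There is one attempt and no reset: what is moved stays moved. The work goes in short steps, Python scripts to look and compute and a tool call to move; the robot and the scene stay as the last step left them, time stands still between calls to the robot, and variables do not carry over. Pictures are saved under pics/ and viewed, and the job is handed in when it is done.

Besides the shell and the picture viewer there is one more tool, called after "Emit:" as name([rows], argument=value, ...), one row to a line, values as JSON. arm_command: Moves the arm, as the interface text tells. Its arguments: {"type":"object","properties":{"plan":{"type":"array"},"squeeze":{"type":"number"}},"required":["plan"]}

```bash
mkdir -p pics; ls
python3 - <<'E'
from bench import *
import cv2,json
print(sense())
for n in ("scene","top"):
    s=snapshot(n); cv2.imwrite(f"pics/{n}0.png",s["pixels"][:,:,::-1])
    print(n,s["fx"],s["fy"],s["cx"],s["cy"],s["k1"]);print(s["extrinsics"])
    for t in ["rack_top","rack","holder","bay","knob_l_grip","knob_r_grip","clamp_bar","beaker","timer","plain_bottle","petri"]:
        print(t,[(round(p["score"],2),[round(float(v)) for v in p["pixel"]]) for p in pinpoint(n,t)])
print(sense()["time"])
E
```

```text
pics
{'time': 0.0, 'joint_pos': array([-7.68581872e+01,  7.51701781e+00,  8.53290660e+01, -3.60913918e-04,
        8.72603263e+01, -4.89403484e+00]), 'qd': array([-0.05018172,  0.01821375,  0.08491709, -0.08736604,  0.10970925,
        0.03229372]), 'joint_efforts': array([ 1.49643492e-04, -5.69403219e+01, -5.00551915e+01, -2.44240555e-04,
        1.46652642e-02,  3.08381902e-05]), 'tool_pos': array([ 185.72700618, -570.29785888,  403.62625483]), 'tcp_rot': array([-1.79893947e+02, -8.71902667e-03,  1.80358571e+01]), 'ft_force': array([ 0.55794117, -0.04528941,  0.33512618]), 'wrist_torque': array([ 0.00241295, -0.01446777, -0.04211458]), 'finger_gap': 85.36036668681203}
scene 483.9525945006203 483.9525945006203 318.9587366286466 200.36553400904924 -0.07449883812607158
[[-6.14218857e-01  3.54614994e-01 -7.04970497e-01 -4.78296545e+02]
 [-7.88970780e-01 -2.57690127e-01  5.57782133e-01  8.96959720e+02]
 [ 1.61339711e-02  8.98801427e-01  4.38059003e-01  7.27263652e+02]
 [ 0.00000000e+00  0.00000000e+00  0.00000000e+00  1.00000000e+00]]
rack_top [(0.78, [444, 207]), (0.58, [426, 180])]
ra
[... 441 characters left out ...]
791439 200.20230159118054 0.038537125318518654
[[ 2.55499760e-02  9.99117787e-01 -3.33293607e-02  4.76240704e+02]
 [-9.99542551e-01  2.49927064e-02 -1.70309494e-02  4.64758431e+01]
 [-1.61829335e-02  3.37492546e-02  9.99299305e-01  1.41289431e+03]
 [ 0.00000000e+00  0.00000000e+00  0.00000000e+00  1.00000000e+00]]
rack_top [(0.93, [431, 257]), (0.7, [460, 205])]
rack [(0.59, [425, 257]), (0.56, [455, 209])]
holder [(0.79, [325, 174])]
bay [(0.73, [326, 171]), (0.69, [462, 205])]
knob_l_grip [(0.62, [289, 206])]
knob_r_grip [(0.39, [357, 210])]
clamp_bar [(0.69, [325, 194])]
beaker [(0.61, [415, 140])]
timer [(0.66, [458, 138])]
plain_bottle [(0.58, [219, 217])]
petri [(0.81, [202, 258])]
1.2
```

View pictures.

View pics/scene0.png

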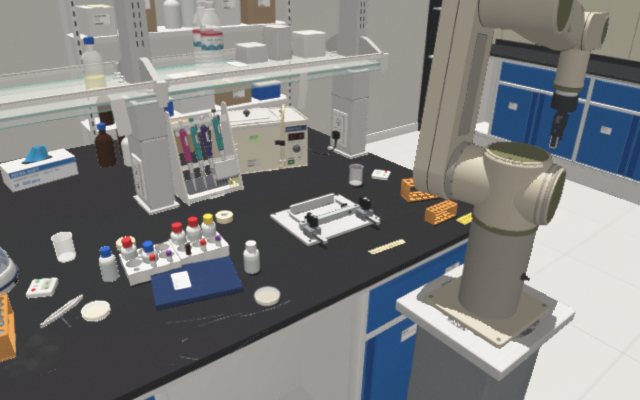

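View pics/top0.png

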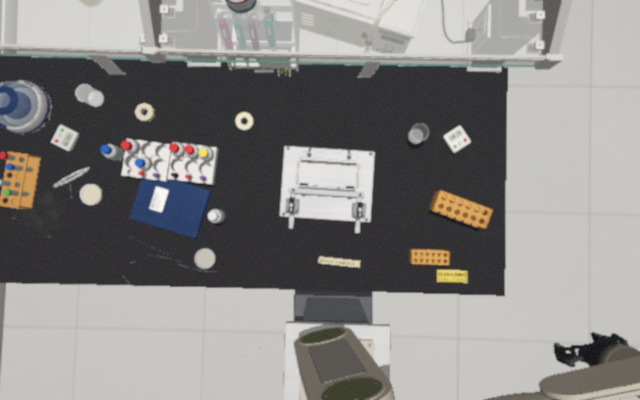

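Run:
```python
import cv2
a=cv2.imread("pics/top0.png"); cv2.imwrite("pics/top0c.png",cv2.resize(a[110:310,180:500][:, :],None,fx=2.5,fy=2.5,interpolation=cv2.INTER_CUBIC))
a=cv2.imread("pics/scene0.png"); cv2.imwrite("pics/scene0c.png",cv2.resize(a[140:320,230:480],None,fx=3.2,fy=3.2,interpolation=cv2.INTER_CUBIC))
```

```text
(no output)
```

View pics/top0c.png

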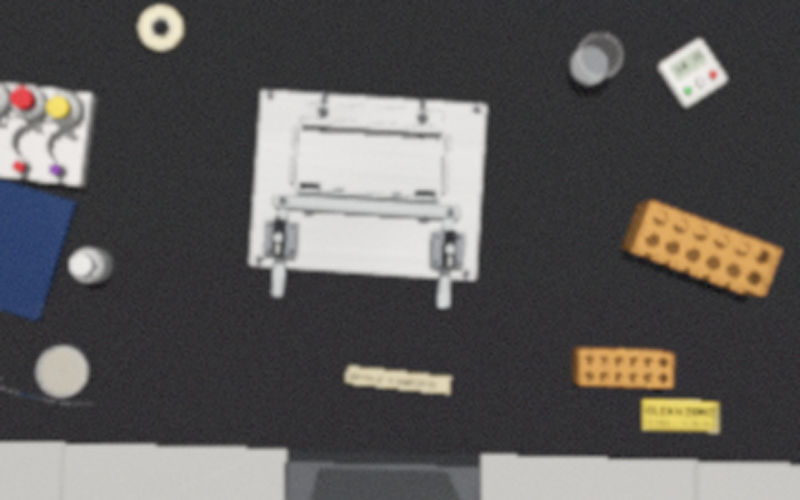

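View pics/scene0c.png

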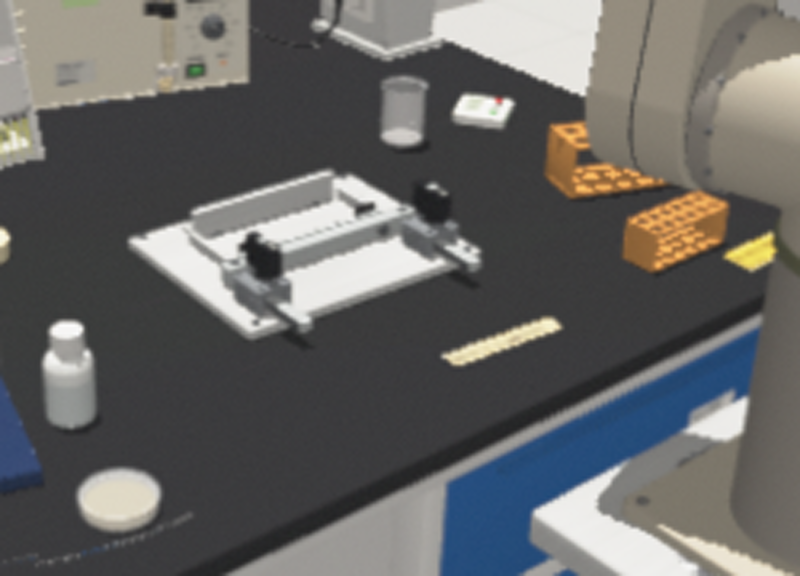

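```bash
cat > h.py <<'E'
import numpy as np, cv2
from scipy.optimize import minimize, least_squares
from bench import *
def proj(s,P):
    P=np.atleast_2d(P).astype(float); E=np.array(s["extrinsics"]); c=(P-E[:3,3])@E[:3,:3]
    u=c[:,0]/-c[:,2]; v=-c[:,1]/-c[:,2]; f=1+s["k1"]*(u*u+v*v)
    return np.c_[s["cx"]+s["fx"]*u*f, s["cy"]+s["fy"]*v*f]
def ray(s,px):
    a=(px[0]-s["cx"])/s["fx"]; b=(px[1]-s["cy"])/s["fy"]; x,y=a,b
    for _ in range(20):
        f=1+s["k1"]*(x*x+y*y); x,y=a/f,b/f
    E=np.array(s["extrinsics"]); d=E[:3,:3]@np.array([x,-y,-1]); return E[:3,3],d/np.linalg.norm(d)
def onz(s,px,z):
    o,d=ray(s,px); return o+d*(z-o[2])/d[2]
def tri(s1,p1,s2,p2):
    o1,d1=ray(s1,p1); o2,d2=ray(s2,p2)
    A=np.c_[d1,-d2]; t=np.linalg.lstsq(A,o2-o1,rcond=None)[0]
    a=o1+d1*t[0]; b=o2+d2*t[1]; return (a+b)/2,np.linalg.norm(a-b)
def place(P,x,y,yaw,z=0):
    c,s=np.cos(yaw),np.sin(yaw); P=np.atleast_2d(P).astype(float)
    return P@np.array([[c,s,0],[-s,c,0],[0,0,1]])+[x,y,z]
def save(img,name,box=None,k=1):
    a=img[:,:,::-1]
    if box: a=a[box[1]:box[3],box[0]:box[2]]
    cv2.imwrite("pics/"+name,cv2.resize(np.ascontiguousarray(a),None,fx=k,fy=k,interpolation=cv2.INTER_CUBIC))
def snap(n,fn):
    import pickle; s=snapshot(n); pickle.dump(s,open(fn,"wb")); return s
E
python3 - <<'E'
from h import *
T=snap("top","t0.pkl"); S=snap("scene","s0.pkl")
def show(n,px,z): print(n,np.round(onz(T,px,z),1))
show("bigrack",(460,208),58); show("small",(431,257),40)
c=[(262,90),(488,103),(476,280),(249,266)]
W=[onz(T,(180+(a+.5)/2.5-.5,110+(b+.5)/2.5-.5),12)[:2] for a,b in c]
print(np.round(W,1)); W=np.array(W)
print([round(float(np.linalg.norm(W[i]-W[(i+1)%4])),1) for i in range(4)])
print("rack tri",tri(T,(460,208),S,(426,180)))
# rack mask fit in top
hsv=cv2.cvtColor(T["pixels"],cv2.COLOR_RGB2HSV)
m=((hsv[...,0]>5)&(hsv[...,0]<22)&(hsv[...,1]>110)&(hsv[...,2]>80)).astype(np.uint8)
n,l,st,ce=cv2.connectedComponentsWithStats(m)
for i in range(1,n):
    if st[i][4]>80: print(st[i],ce[i].round(1))
E
```

```text
bigrack [ 509.1 -346.9   58. ]
small [ 363.2 -269.8   40. ]
[[ 686.8  173.9]
 [ 677.2 -101.6]
 [ 461.9  -91.7]
 [ 471.8  183.7]]
[275.6, 215.5, 275.6, 215.2]
rack tri (array([ 505.65803895, -349.67242241,   60.23114546]), np.float64(9.475813165837796))
[   0  151   40   58 1435] [ 20.6 181.3]
[ 429  190   64   39 1420] [460.6 209. ]
[409 249  41  17 662] [429.2 256.8]
```

```bash
cat > fit.py <<'E'
from h import *
import pickle,itertools
T=pickle.load(open("t0.pkl","rb"))
hsv=cv2.cvtColor(T["pixels"],cv2.COLOR_RGB2HSV)
m=((hsv[...,0]>5)&(hsv[...,0]<22)&(hsv[...,1]>110)&(hsv[...,2]>80)).astype(np.uint8)
x0,y0,x1,y1=420,180,502,238;k=8
sub=m[y0:y1,x0:x1]; n,l,st,ce=cv2.connectedComponentsWithStats(sub); sub=(l==1+np.argmax(st[1:,4])).astype(np.uint8)
big=cv2.resize(sub.astype(np.float32),None,fx=k,fy=k,interpolation=cv2.INTER_LINEAR)>.5
cn=np.vstack(cv2.findContours(big.astype(np.uint8),0,2)[0]); H=np.zeros(big.shape,np.uint8); cv2.fillConvexPoly(H,cv2.convexHull(cn),1)
def cost(p,h=60,ret=False):
    B=place(list(itertools.product((-29,29),(-80,80),(0,h))),p[0],p[1],p[2])
    q=(proj(T,B)-[x0,y0]+.5)*k
    M=np.zeros_like(H); cv2.fillConvexPoly(M,cv2.convexHull(q.astype(np.float32)).round().astype(np.int32),1)
    return 1-(M&H).sum()/(M|H).sum()
for h in (58,62):
    r=min((minimize(cost,(509,-347,np.radians(a)),args=(h,),method="Nelder-Mead",options=dict(initial_simplex=np.array([[509,-347,np.radians(a)]]*4)+np.vstack([np.zeros(3),np.diag([8,8,.1])]))) for a in (-20,-25,-15)),key=lambda r:r.fun)
    print(h,r.x[:2].round(1),np.degrees(r.x[2]).round(2),r.fun)
    for hh,(L,Wd) in {}: pass
p=r.x
img=cv2.resize(T["pixels"],None,fx=1,fy=1)
def overlay(s,pts_list,name,box,k):
    a=cv2.resize(np.ascontiguousarray(s["pixels"][box[1]:box[3],box[0]:box[2],::-1]),None,fx=k,fy=k,interpolation=cv2.INTER_CUBIC)
    for P,col,cl in pts_list:
        q=((proj(s,P)-[box[0],box[1]]+.5)*k-.5).round().astype(int)
        cv2.polylines(a,[q],cl,col,1)
    cv2.imwrite("pics/"+name,a)
def hold(P,o=(574.4,41.1),yaw=np.radians(-2.0)): return place(P,o[0],o[1],yaw)
if __name__=="__main__":
    r=lambda x0,x1,y0,y1,z:[(x0,y0,z),(x1,y0,z),(x1,y1,z),(x0,y1,z)]
    L=[(place(r(-29,29,-80,80,62),*p),(0,255,0),True),(place(r(-29,29,-80,80,0),*p),(255,0,0),True)]
    overlay(T,L,"ov_rack.png",(410,170,510,250),7)
    L=[(hold(r(-107.5,107.5,-138,138,12)),(0,0,255),True),(hold(r(-58,-42,-113,113,40)),(0,160,0),True),
       (hold(r(-118,-72,93,107,77)),(255,0,0),True),(hold(r(-118,-72,-107,-93,77)),(255,0,0),True),(hold([(43,-89,42),(43,89,42)]),(255,0,255),False)]
    overlay(T,L,"ov_hold.png",(270,135,390,240),6)
    S=pickle.load(open("s0.pkl","rb"))
    overlay(S,L,"ov_holdS.png",(265,175,390,245),6)
E
python3 fit.py
```

```text
58 [ 507.7 -355.3] -20.33 0.11763407172219476
62 [ 506.9 -354.9] -20.59 0.1049744656705126
```

View pics/ov_rack.png

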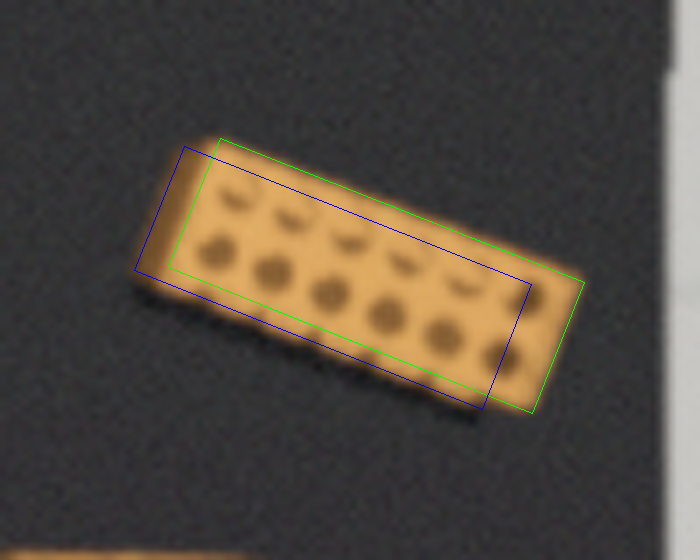

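View pics/ov_hold.png

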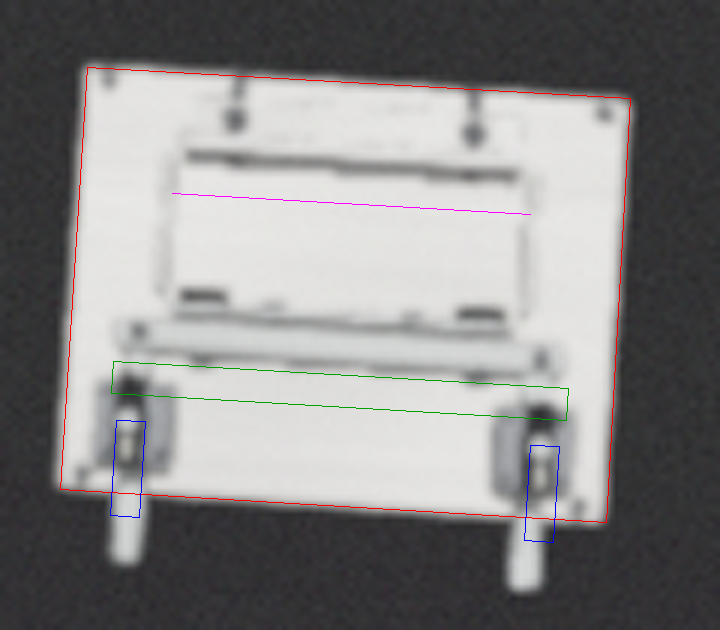

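View pics/ov_holdS.png

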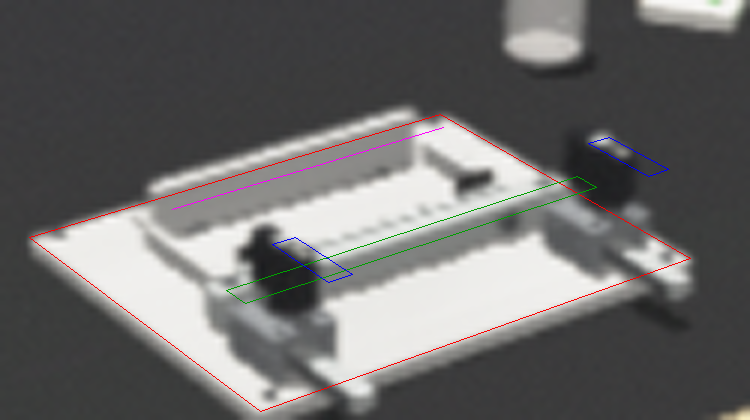

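```bash
cat > ov2.py <<'E'
from fit import *
import sys
ox=float(sys.argv[1]); yw=np.radians(-2.0)
o=(574.4+ox*np.cos(yw),41.1+ox*np.sin(yw)); print("origin",o)
r=lambda x0,x1,y0,y1,z:[(x0,y0,z),(x1,y0,z),(x1,y1,z),(x0,y1,z)]
h=lambda P:hold(P,o,yw)
L=[(h(r(-107.5-ox,107.5-ox,-138,138,12)),(0,0,255),True),(h(r(-58,-42,-113,113,40)),(0,160,0),True),
 (h(r(-118,-72,93,107,77)),(255,0,0),True),(h(r(-118,-72,-107,-93,77)),(255,0,0),True),(h([(43,-89,42),(43,89,42)]),(255,0,255),False),(h([(43,-89,12),(43,89,12)]),(255,0,255),False)]
overlay(T,L,"ov_hold2.png",(270,135,390,240),6)
S=pickle.load(open("s0.pkl","rb"))
overlay(S,L,"ov_holdS2.png",(265,175,390,245),6)
E
python3 ov2.py 20
```

```text
58 [ 507.7 -355.3] -20.33 0.11763407172219476
62 [ 506.9 -354.9] -20.59 0.1049744656705126
origin (np.float64(594.3878165403819), np.float64(40.40201006594998))
```

View pics/ov_hold2.png

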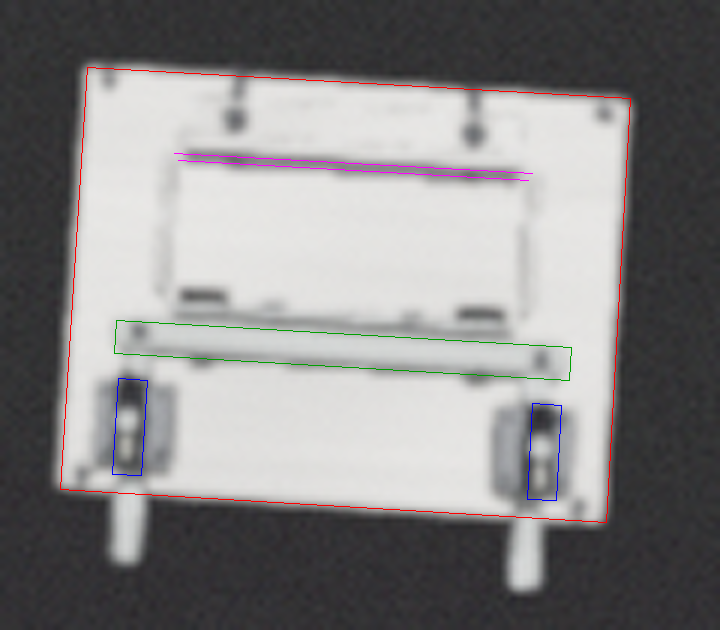

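View pics/ov_holdS2.png

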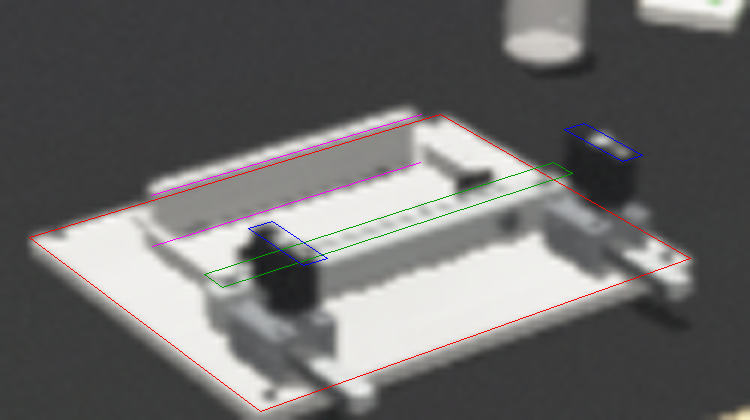

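```bash
cat > mv.py <<'E'
# usage: mv.py x y z yaw  -> deltas in tool axes from measured pose (tool taken as it stands)
import sys,numpy as np
from scipy.spatial.transform import Rotation as R
from bench import *
s=sense(); np.set_printoptions(suppress=True,precision=2)
print("t",s["time"],"pos",s["tool_pos"],"rpy",s["tcp_rot"],"F",s["ft_force"],"M",s["wrist_torque"],"gap",round(s["finger_gap"],2)); print("q",s["joint_pos"])
A=R.from_euler("xyz",s["tcp_rot"],degrees=True)
if len(sys.argv)>4:
    x,y,z,w=map(float,sys.argv[1:5]); B=R.from_euler("xyz",[180,0,w],degrees=True)
    print("d",A.inv().apply(np.array([x,y,z])-s["tool_pos"]),"w",(A.inv()*B).as_rotvec())
E
python3 mv.py 507 -355 300 69.4
```

```text
t 1.3 pos [ 185.79 -570.51  404.67] rpy [-180.     -0.     18.04] F [-0.79 -0.23  0.01] M [-0.01 -0.04 -0.06] gap 85.42
q [-76.86   7.47  85.27   0.    87.26  -4.89]
d [ 372.15 -105.47  104.68] w [-0.  -0.  -0.9]
```

Run:
```python
from h import *
import pickle
T=pickle.load(open("t0.pkl","rb")); save(T["pixels"],"crop_rack.png",(395,170,510,290),5)
```

```text
(no output)
```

View pics/crop_rack.png

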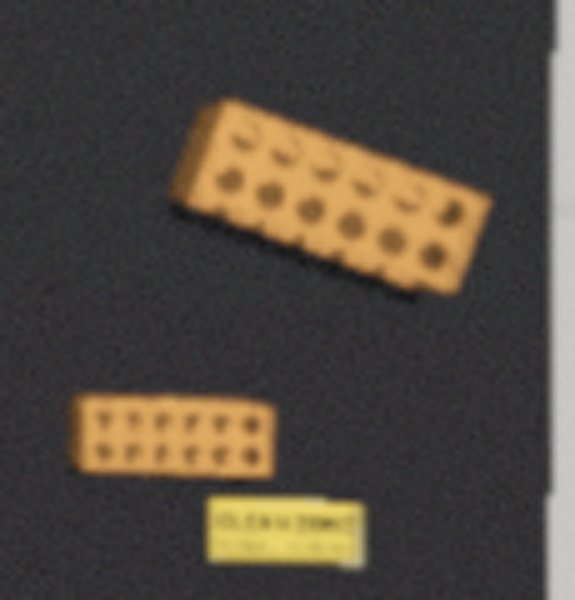

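Rack candidates in the top picture:
- Big empty rack at (460,208), about 160x58 mm. This is the one, and the close crop confirms it.
- Small empty rack at (430,257), about 118x48 mm. Wrong size.
- Loaded rack at (20,181), on the left. Not empty.

The plate corners (275.6 x 215.4 mm) and the overlays put the holder origin at (594.4, 40.4), yaw -2°.

Emit:
arm_command([
  {"dx": 372, "dy": -105.5, "dz": 104.5, "wz": -0.9, "jaw": 0},
  {"dx": 372, "dy": -105.5, "dz": 104.5, "wz": -0.9, "jaw": 0},
  {"dx": 372, "dy": -105.5, "dz": 104.5, "wz": -0.9, "jaw": 0},
  {"dx": 372, "dy": -105.5, "dz": 104.5, "wz": -0.9, "jaw": 0},
  {"dx": 372, "dy": -105.5, "dz": 104.5, "wz": -0.9, "jaw": 0},
  {"dx": 372, "dy": -105.5, "dz": 104.5, "wz": -0.9, "jaw": 0},
  {"dx": 372, "dy": -105.5, "dz": 104.5, "wz": -0.9, "jaw": 0},
  {"dx": 372, "dy": -105.5, "dz": 104.5, "wz": -0.9, "jaw": 0},
  {"dx": 372, "dy": -105.5, "dz": 104.5, "wz": -0.9, "jaw": 0},
  {"dx": 372, "dy": -105.5, "dz": 104.5, "wz": -0.9, "jaw": 0},
], squeeze=25)

```text
invalid input
```

```bash
python3 - <<'E'
from h import *
S=snap("scene","s1.pkl"); save(S["pixels"],"s1.png",(330,120,530,270),4)
E
python3 mv.py 507 -355 210 69.4
```

```text
t 1.35 pos [ 185.79 -570.52  404.71] rpy [180.    -0.    18.04] F [ 0.71 -0.32  0.03] M [ 0.01 -0.01  0.  ] gap 85.42
q [-76.86   7.47  85.27   0.    87.26  -4.89]
d [ 372.16 -105.48  194.71] w [ 0.   0.  -0.9]
```

View pics/s1.png

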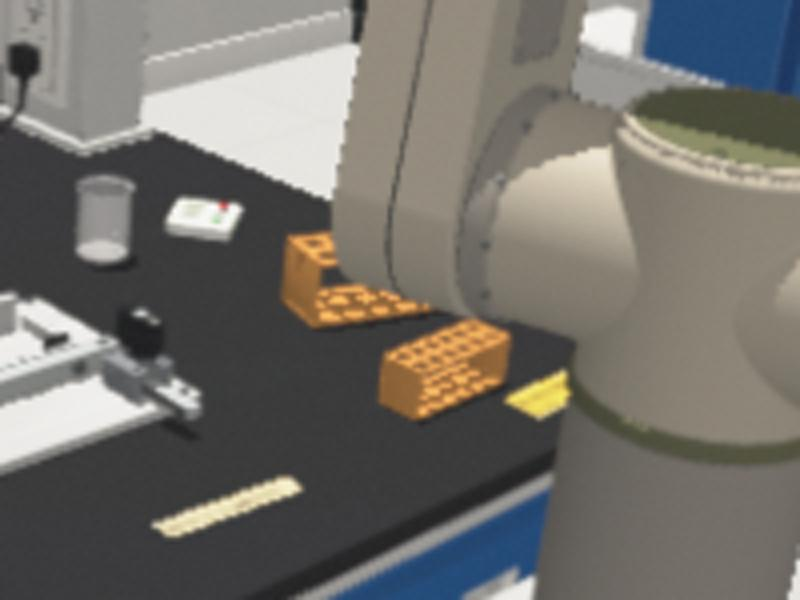

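Emit:
arm_command([
  {"jaw": 0, "dx": 372, "dy": -105.5, "dz": 104.5, "wx": 0, "wy": 0, "wz": -0.9},
  {"jaw": 0, "dx": 372, "dy": -105.5, "dz": 104.5, "wx": 0, "wy": 0, "wz": -0.9},
  {"jaw": 0, "dx": 372, "dy": -105.5, "dz": 104.5, "wx": 0, "wy": 0, "wz": -0.9},
  {"jaw": 0, "dx": 372, "dy": -105.5, "dz": 104.5, "wx": 0, "wy": 0, "wz": -0.9},
  {"jaw": 0, "dx": 372, "dy": -105.5, "dz": 104.5, "wx": 0, "wy": 0, "wz": -0.9},
  {"jaw": 0, "dx": 372, "dy": -105.5, "dz": 104.5, "wx": 0, "wy": 0, "wz": -0.9},
  {"jaw": 0, "dx": 372, "dy": -105.5, "dz": 104.5, "wx": 0, "wy": 0, "wz": -0.9},
  {"jaw": 0, "dx": 372, "dy": -105.5, "dz": 104.5, "wx": 0, "wy": 0, "wz": -0.9},
  {"jaw": 0, "dx": 372, "dy": -105.5, "dz": 104.5, "wx": 0, "wy": 0, "wz": -0.9},
  {"jaw": 0, "dx": 372, "dy": -105.5, "dz": 104.5, "wx": 0, "wy": 0, "wz": -0.9},
], squeeze=25)

```text
time: 2.35
tool_pos: [507.6, -353.9, 299.4]
tcp_rot: [-179.9, -0.0, 69.8]
ft_force: [-1.3, -1.0, 0.0]
finger_gap: 85.3
```

```bash
python3 mv.py 507 -355 210 69.4
python3 - <<'E'
from h import *
S=snap("scene","s1.pkl"); save(S["pixels"],"s1.png",(330,100,530,250),4)
T=snap("top","t1.pkl"); save(T["pixels"],"t1.png",(390,170,530,270),5)
E
```

```text
t 2.35 pos [ 507.64 -353.85  299.39] rpy [-179.92   -0.01   69.76] F [-1.33 -0.96  0.03] M [-0.04  0.   -0.03] gap 85.26
q [-39.62  14.39  88.65  -0.02  77.05 -19.38]
d [-1.32 -0.08 89.39] w [-0.   -0.    0.01]
```

View pics/s1.png

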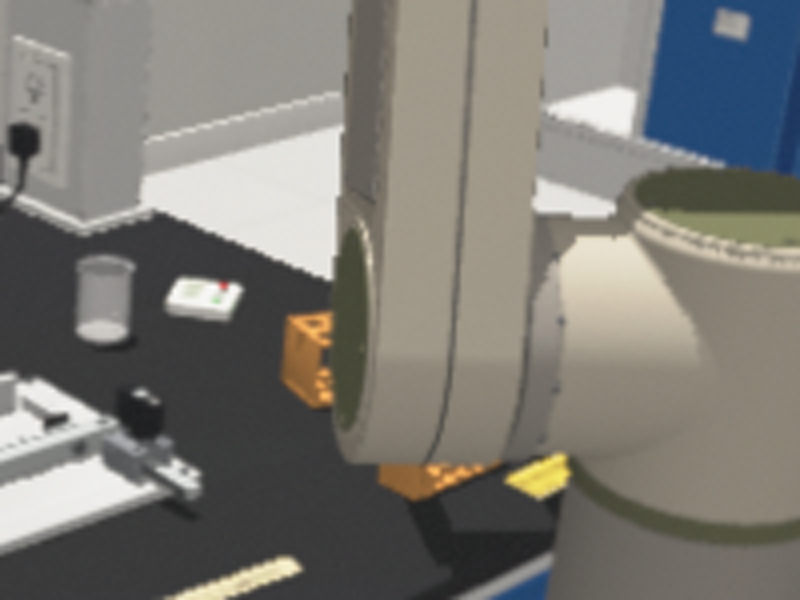

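View pics/t1.png

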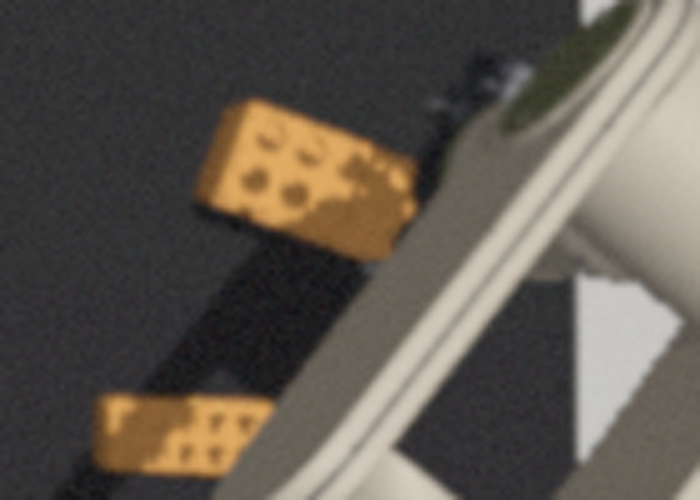

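Emit:
arm_command([
  {"jaw": 0, "dx": -0.5, "dy": 0, "dz": 40, "wx": 0, "wy": 0, "wz": 0},
  {"jaw": 0, "dx": -0.5, "dy": 0, "dz": 75, "wx": 0, "wy": 0, "wz": 0},
  {"jaw": 0, "dx": -0.5, "dy": 0, "dz": 92.5, "wx": 0, "wy": 0, "wz": 0},
  {"jaw": 0, "dx": -0.5, "dy": 0, "dz": 92.5, "wx": 0, "wy": 0, "wz": 0},
  {"jaw": 0.5, "dx": -0.5, "dy": 0, "dz": 92.5, "wx": 0, "wy": 0, "wz": 0},
  {"jaw": 0.6, "dx": -0.5, "dy": 0, "dz": 92.5, "wx": 0, "wy": 0, "wz": 0},
  {"jaw": 0.6, "dx": -0.5, "dy": 0, "dz": 92.5, "wx": 0, "wy": 0, "wz": 0},
  {"jaw": 0.6, "dx": -0.5, "dy": 0, "dz": 92.5, "wx": 0, "wy": 0, "wz": 0},
  {"jaw": 0.6, "dx": -0.5, "dy": 0, "dz": 92.5, "wx": 0, "wy": 0, "wz": 0},
], squeeze=25)

```text
time: 3.35
tool_pos: [507.5, -356.5, 210.5]
tcp_rot: [179.8, 0.1, 69.6]
ft_force: [-2.2, -0.0, 7.0]
finger_gap: 57.3
```

```bash
python3 mv.py 507 -355 290 69.4
python3 - <<'E'
from h import *
S=snap("scene","s2.pkl"); save(S["pixels"],"s2.png",(330,100,530,250),4)
T=snap("top","t2.pkl"); save(T["pixels"],"t2.png",(390,170,530,270),5)
E
```

```text
t 3.35 pos [ 507.55 -356.47  210.51] rpy [179.77   0.11  69.6 ] F [-2.21 -0.01  7.01] M [-0.13  0.29 -0.05] gap 57.32
q [-39.81  20.03  91.79  -0.03  67.92 -19.4 ]
d [  1.03  -0.71 -79.5 ] w [0. 0. 0.]
```

View pics/s2.png

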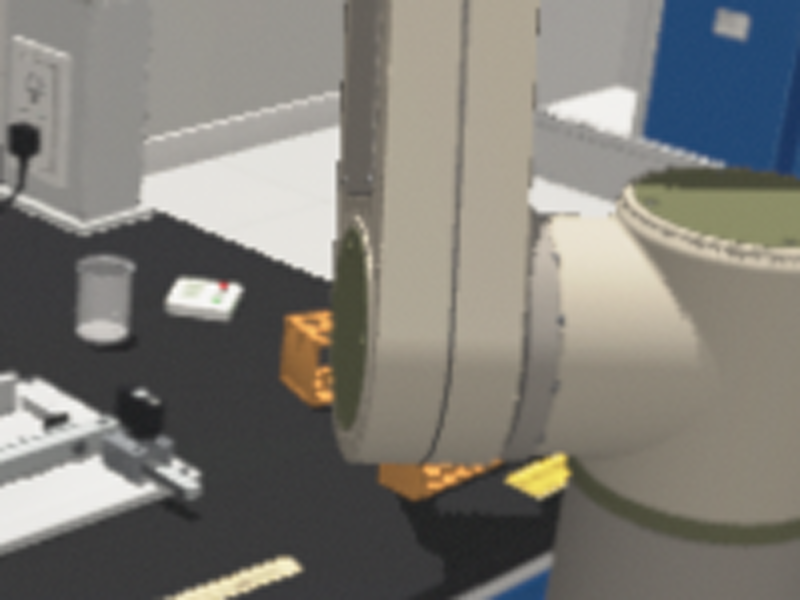

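View pics/t2.png

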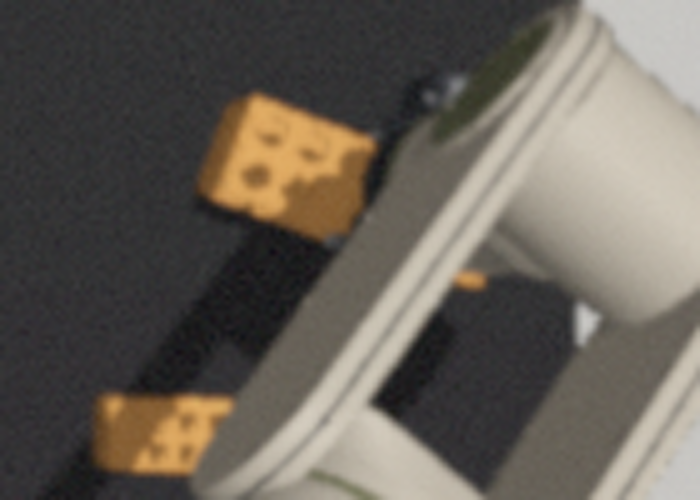

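Emit:
arm_command([
  {"jaw": 0.6, "dx": 0, "dy": 0, "dz": -30, "wx": 0, "wy": 0, "wz": 0},
  {"jaw": 0.6, "dx": 0, "dy": 0, "dz": -70, "wx": 0, "wy": 0, "wz": 0},
  {"jaw": 0.6, "dx": 0, "dy": 0, "dz": -95, "wx": 0, "wy": 0, "wz": 0},
  {"jaw": 0.6, "dx": 0, "dy": 0, "dz": -95, "wx": 0, "wy": 0, "wz": 0},
], squeeze=30)

```text
time: 3.85
tool_pos: [508.3, -356.6, 309.2]
tcp_rot: [179.5, 0.2, 69.6]
ft_force: [1.4, -0.5, -1.2]
finger_gap: 56.9
```

```bash
python3 mv.py 604.4 40 300 88
python3 - <<'E'
from h import *
S=snap("scene","s2.pkl"); save(S["pixels"],"s3.png",(330,100,530,250),4)
E
```

```text
t 3.85 pos [ 508.28 -356.64  309.17] rpy [179.45   0.19  69.61] F [ 1.36 -0.53 -1.19] M [-0.04 -0.04  0.02] gap 56.94
q [-39.79  13.88  88.18   0.    77.36 -19.4 ]
d [405.31 -48.15   7.37] w [ 0.01  0.   -0.32]
```

View pics/s3.png

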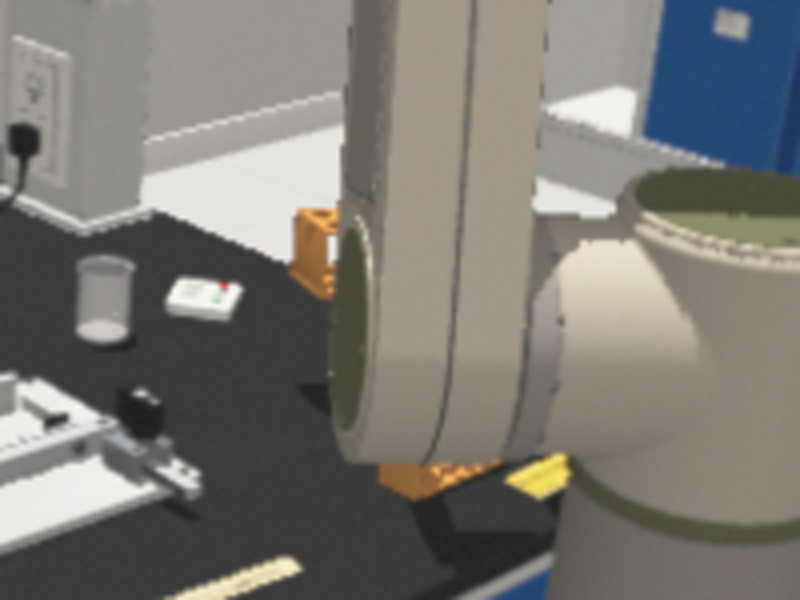

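Emit:
arm_command([
  {"jaw": 0.6, "dx": 405.5, "dy": -48, "dz": 7, "wx": 0.005, "wy": 0, "wz": -0.32},
  {"jaw": 0.6, "dx": 405.5, "dy": -48, "dz": 7, "wx": 0.005, "wy": 0, "wz": -0.32},
  {"jaw": 0.6, "dx": 405.5, "dy": -48, "dz": 7, "wx": 0.005, "wy": 0, "wz": -0.32},
  {"jaw": 0.6, "dx": 405.5, "dy": -48, "dz": 7, "wx": 0.005, "wy": 0, "wz": -0.32},
  {"jaw": 0.6, "dx": 405.5, "dy": -48, "dz": 7, "wx": 0.005, "wy": 0, "wz": -0.32},
  {"jaw": 0.6, "dx": 405.5, "dy": -48, "dz": 7, "wx": 0.005, "wy": 0, "wz": -0.32},
  {"jaw": 0.6, "dx": 405.5, "dy": -48, "dz": 7, "wx": 0.005, "wy": 0, "wz": -0.32},
  {"jaw": 0.6, "dx": 405.5, "dy": -48, "dz": 7, "wx": 0.005, "wy": 0, "wz": -0.32},
  {"jaw": 0.6, "dx": 405.5, "dy": -48, "dz": 7, "wx": 0.005, "wy": 0, "wz": -0.32},
  {"jaw": 0.6, "dx": 405.5, "dy": -48, "dz": 7, "wx": 0.005, "wy": 0, "wz": -0.32},
  {"jaw": 0.6, "dx": 405.5, "dy": -48, "dz": 7, "wx": 0.005, "wy": 0, "wz": -0.32},
  {"jaw": 0.6, "dx": 405.5, "dy": -48, "dz": 7, "wx": 0.005, "wy": 0, "wz": -0.32},
])

```text
time: 5.1
tool_pos: [602.7, 39.8, 295.0]
tcp_rot: [-179.7, -0.0, 87.8]
ft_force: [0.2, -0.4, -1.2]
finger_gap: 57.0
```

```bash
cat > look.py <<'E'
import sys,runpy
from h import *
import itertools
# draw rack at tool pose and holder
t=sys.argv[1]; s0=sense()
T=snap("top","t.pkl"); S=snap("scene","s.pkl")
o=(594.39,40.4); yw=np.radians(-2)
def ov(s,L,name,box,k):
    a=cv2.resize(np.ascontiguousarray(s["pixels"][box[1]:box[3],box[0]:box[2],::-1]),None,fx=k,fy=k,interpolation=cv2.INTER_CUBIC)
    for P,c in L:
        q=((proj(s,P)-[box[0],box[1]]+.5)*k-.5).round().astype(int); cv2.polylines(a,[q],True,c,1)
    cv2.imwrite("pics/"+name,a)
r=lambda x0,x1,y0,y1,z:[(x0,y0,z),(x1,y0,z),(x1,y1,z),(x0,y1,z)]
L=[]
if len(sys.argv)>2:
    p=s0["tool_pos"]; y=np.radians(s0["tcp_rot"][2]-90); z=p[2]-210.5
    for zz in (0,62): L.append((place(r(-29,29,-80,80,zz),p[0],p[1],y,z),(0,200,0)))
ov(T,L,t+"T.png",(260,120,400,240),5.5); ov(S,L,t+"S.png",(250,140,410,260),5)
E
python3 look.py a 1; python3 mv.py 604.4 40 222.5 88
```

```text
t 5.2 pos [602.85  39.73 295.49] rpy [-179.7    -0.03   87.82] F [ 0.7  -0.35 -1.19] M [-0.01  0.    0.01] gap 56.7
q [-1.1  12.54 91.23  0.04 76.53  1.07]
d [ 0.29  1.92 72.98] w [-0.01 -0.   -0.  ]
```

View pics/aT.png

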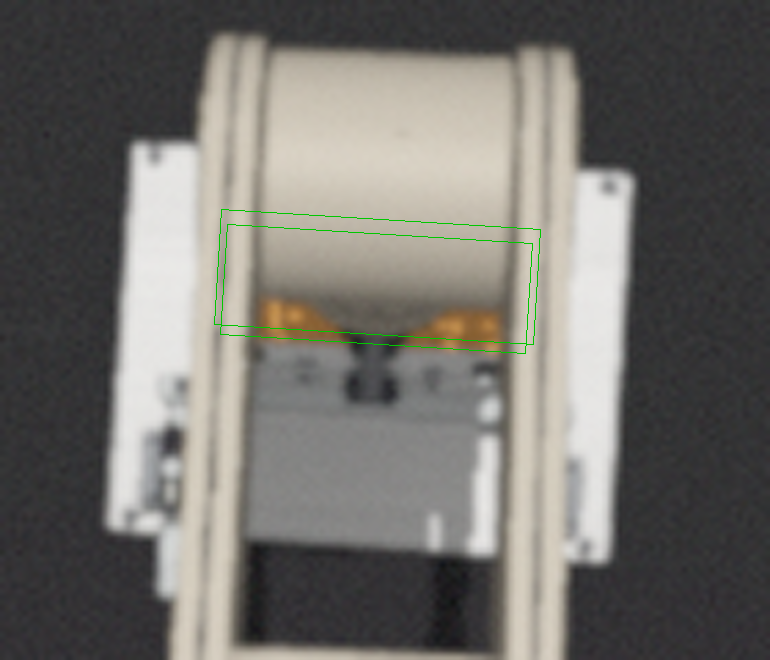

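View pics/aS.png

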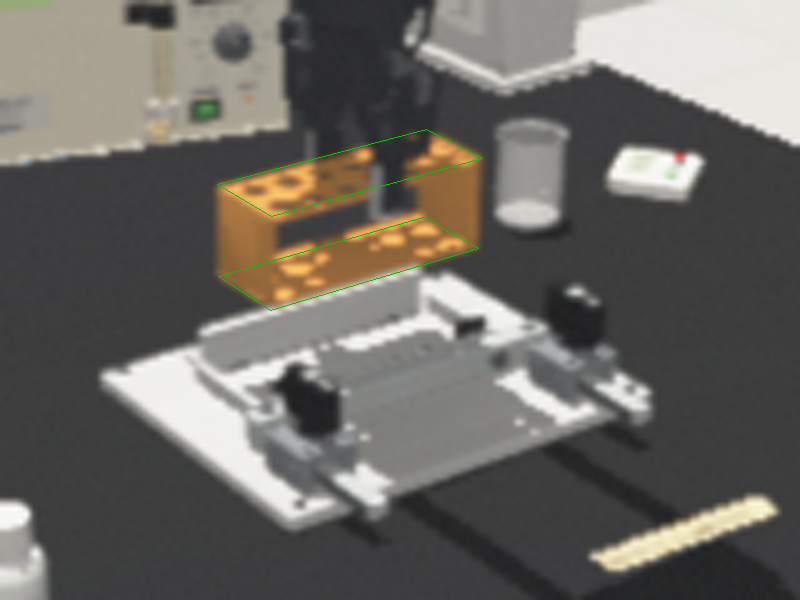

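Emit:
arm_command([
  {"jaw": 0.6, "dx": 0.3, "dy": 1.9, "dz": 35, "wx": -0.005, "wy": 0, "wz": -0.003},
  {"jaw": 0.6, "dx": 0.3, "dy": 1.9, "dz": 60, "wx": -0.005, "wy": 0, "wz": -0.003},
  {"jaw": 0.6, "dx": 0.3, "dy": 1.9, "dz": 67, "wx": -0.005, "wy": 0, "wz": -0.003},
  {"jaw": 0.6, "dx": 0.3, "dy": 1.9, "dz": 67, "wx": -0.005, "wy": 0, "wz": -0.003},
  {"jaw": 0.6, "dx": 0.3, "dy": 1.9, "dz": 67, "wx": -0.005, "wy": 0, "wz": -0.003},
])

```text
time: 5.7
tool_pos: [605.2, 41.2, 230.1]
tcp_rot: [179.9, -0.0, 88.1]
ft_force: [0.1, 0.6, -1.2]
finger_gap: 57.1
```

```bash
python3 look.py b 1; python3 mv.py 604.4 40 222.5 88
```

```text
t 5.8 pos [605.51  41.41 230.75] rpy [179.82  -0.05  88.09] F [ 0.13 -0.35 -0.99] M [0.01 0.01 0.03] gap 57.19
q [-0.94 16.74 93.52  0.05 69.56  0.95]
d [-1.45 -1.09  8.24] w [ 0. -0.  0.]
```

View pics/bS.png

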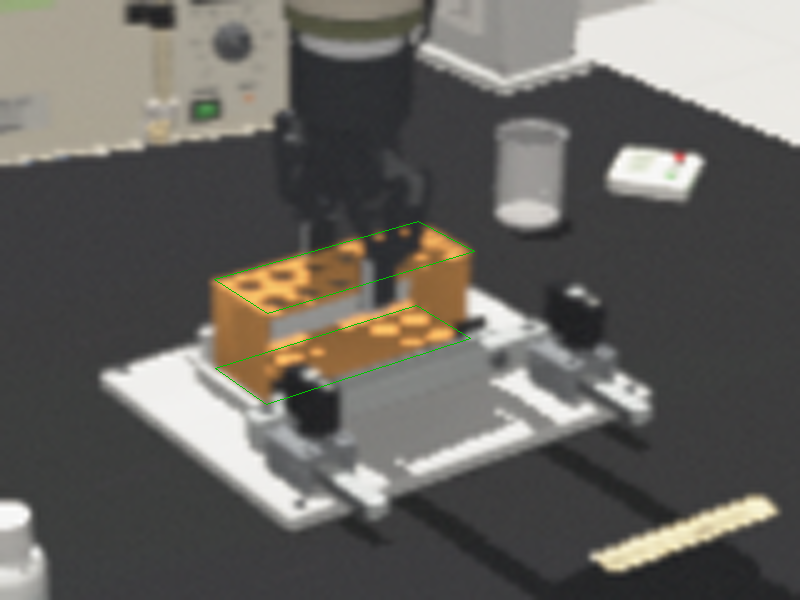

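Emit:
arm_command([
  {"jaw": 0.6, "dx": -1, "dy": -1, "dz": 3, "wx": 0, "wy": 0, "wz": 0},
  {"jaw": 0.6, "dx": -1, "dy": -1, "dz": 6, "wx": 0, "wy": 0, "wz": 0},
  {"jaw": 0.6, "dx": -1, "dy": -1, "dz": 9, "wx": 0, "wy": 0, "wz": 0},
  {"jaw": 0.6, "dx": -1, "dy": -1, "dz": 9, "wx": 0, "wy": 0, "wz": 0},
  {"jaw": 0.6, "dx": -1, "dy": -1, "dz": 9, "wx": 0, "wy": 0, "wz": 0},
])

```text
time: 6.3
tool_pos: [603.9, 40.7, 222.3]
tcp_rot: [179.9, -0.0, 88.1]
ft_force: [-9.3, -0.6, 18.7]
finger_gap: 57.0
```

```bash
python3 look.py c 1; python3 mv.py 604.4 40 222.5 88
```

```text
t 6.4 pos [603.93  40.68 222.36] rpy [179.94  -0.03  88.12] F [-10.08  -0.59  17.39] M [-0.12  1.82  0.06] gap 57.33
q [-1.01 17.17 93.97  0.04 68.8   0.86]
d [-0.67  0.49 -0.14] w [ 0. -0.  0.]
```

View pics/cS.png

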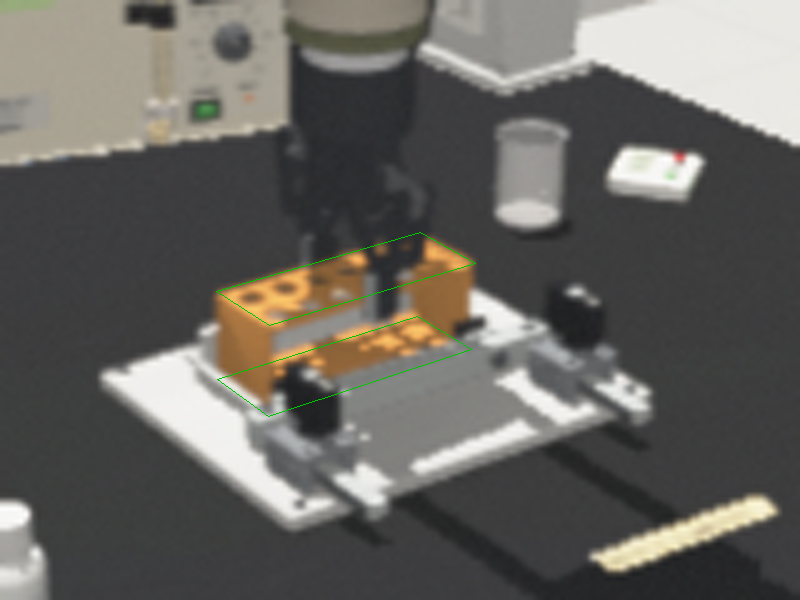

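Emit:
arm_command([
  {"jaw": 0.6, "dx": 0, "dy": -0.5, "dz": -1.5, "wx": 0, "wy": 0, "wz": 0},
  {"jaw": 0.6, "dx": 0, "dy": -0.5, "dz": -1.5, "wx": 0, "wy": 0, "wz": 0},
])

```text
time: 6.6
tool_pos: [603.5, 40.7, 222.4]
tcp_rot: [179.9, -0.0, 88.1]
ft_force: [-2.8, 0.2, 8.1]
finger_gap: 56.9
```

```bash
python3 mv.py 604.4 40 222.5 88
```

```text
t 6.6 pos [603.54  40.68 222.43] rpy [179.89  -0.04  88.11] F [-2.75  0.16  8.07] M [-0.05  0.61  0.03] gap 56.92
q [-1.01 17.08 94.06  0.05 68.74  0.86]
d [-0.65  0.88 -0.07] w [ 0. -0.  0.]
```

Emit:
arm_command([
  {"jaw": 0.15, "dx": 0, "dy": 0, "dz": 0, "wx": 0, "wy": 0, "wz": 0},
  {"jaw": 0.15, "dx": 0, "dy": 0, "dz": 0, "wx": 0, "wy": 0, "wz": 0},
  {"jaw": 0.15, "dx": 0, "dy": 0, "dz": 0, "wx": 0, "wy": 0, "wz": 0},
  {"jaw": 0.15, "dx": 0, "dy": 0, "dz": -25, "wx": 0, "wy": 0, "wz": 0},
  {"jaw": 0.15, "dx": 0, "dy": 0, "dz": -70, "wx": 0, "wy": 0, "wz": 0},
  {"jaw": 0.15, "dx": 0, "dy": 0, "dz": -90, "wx": 0, "wy": 0, "wz": 0},
])

```text
time: 7.2
tool_pos: [603.9, 40.6, 314.9]
tcp_rot: [179.8, -0.1, 88.1]
ft_force: [1.6, -0.2, 0.8]
finger_gap: 72.3
```

```bash
python3 look.py d; python3 mv.py 502.9 143.7 280 178
```

```text
t 7.3 pos [604.61  40.6  315.88] rpy [179.56  -0.05  88.11] F [1.08 0.08 0.43] M [-0.05 -0.07  0.01] gap 72.88
q [-1.02 11.4  90.31  0.05 77.85  0.86]
d [  99.66 -105.32   35.18] w [ 0.01  0.01 -1.57]
```

View pics/dS.png

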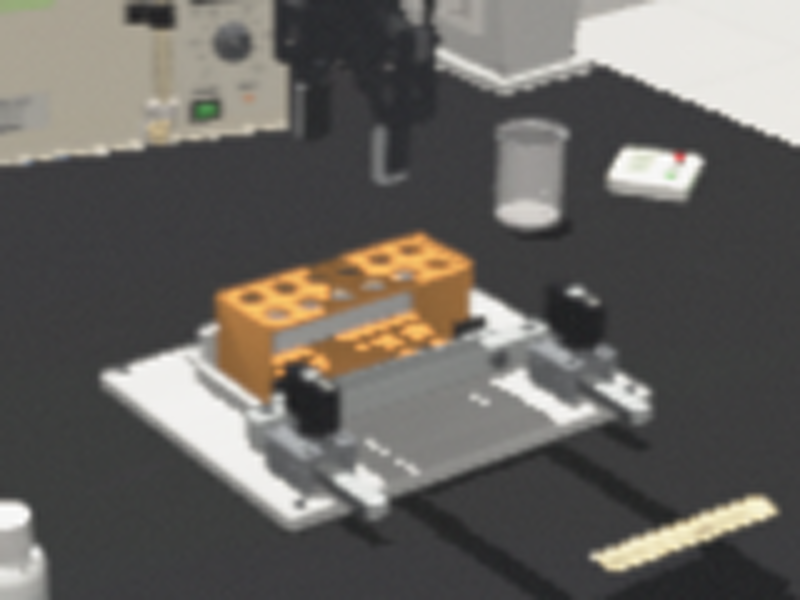

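Emit:
arm_command([
  {"jaw": 0.55, "dx": 99.7, "dy": -105.3, "dz": 40, "wx": 0.005, "wy": 0, "wz": -1.57},
  {"jaw": 0.55, "dx": 99.7, "dy": -105.3, "dz": 40, "wx": 0.005, "wy": 0, "wz": -1.57},
  {"jaw": 0.55, "dx": 99.7, "dy": -105.3, "dz": 40, "wx": 0.005, "wy": 0, "wz": -1.57},
  {"jaw": 0.55, "dx": 99.7, "dy": -105.3, "dz": 40, "wx": 0.005, "wy": 0, "wz": -1.57},
  {"jaw": 0.55, "dx": 99.7, "dy": -105.3, "dz": 40, "wx": 0.005, "wy": 0, "wz": -1.57},
  {"jaw": 0.55, "dx": 99.7, "dy": -105.3, "dz": 40, "wx": 0.005, "wy": 0, "wz": -1.57},
  {"jaw": 0.55, "dx": 99.7, "dy": -105.3, "dz": 40, "wx": 0.005, "wy": 0, "wz": -1.57},
  {"jaw": 0.55, "dx": 99.7, "dy": -105.3, "dz": 40, "wx": 0.005, "wy": 0, "wz": -1.57},
  {"jaw": 0.55, "dx": 99.7, "dy": -105.3, "dz": 40, "wx": 0.005, "wy": 0, "wz": -1.57},
  {"jaw": 0.55, "dx": 99.7, "dy": -105.3, "dz": 40, "wx": 0.005, "wy": 0, "wz": -1.57},
  {"jaw": 0.55, "dx": 99.7, "dy": -105.3, "dz": 40, "wx": 0.005, "wy": 0, "wz": -1.57},
  {"jaw": 0.55, "dx": 99.7, "dy": -105.3, "dz": 40, "wx": 0.005, "wy": 0, "wz": -1.57},
])

```text
time: 8.5
tool_pos: [500.6, 143.7, 269.9]
tcp_rot: [-179.8, -0.3, 178.1]
ft_force: [-0.4, 0.6, -0.9]
finger_gap: 38.5
```

```bash
python3 look.py e; python3 mv.py 502.9 143.7 221 178
```

```text
t 8.6 pos [500.75 143.69 270.33] rpy [-179.85   -0.26  177.93] F [-0.03 -0.33 -0.43] M [-0.02  0.04  0.04] gap 38.61
q [ 10.41   1.59 105.93  -0.1   72.76 -77.49]
d [-2.37  0.22 49.31] w [-0. -0. -0.]
```

View pics/eS.png

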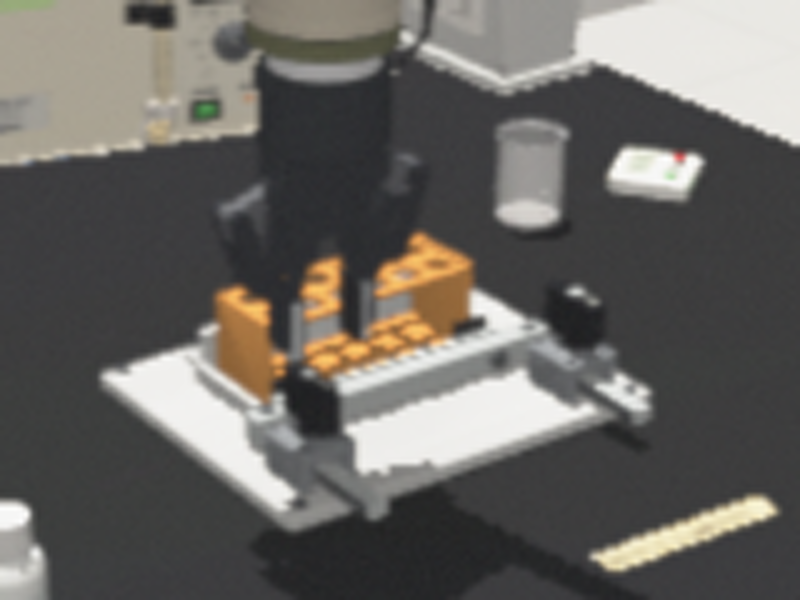

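Run:
```python
from h import *
import pickle
S=pickle.load(open("s.pkl","rb"))
for z in (45,64,77,97,103): print(z,((proj(S,[502.9,143.7,z])-[250,140]+.5)*5).round())
for dy in (-19,19):print([((proj(S,[500.7,143.7+dy,z])-[250,140]+.5)*5).round() for z in (97,103)])
for dx in (-23,23): print(((proj(S,[502.9+dx,143.7,77])-[250,140]+.5)*5).round())
```

```text
45 [[314. 426.]]
64 [[314. 398.]]
77 [[315. 378.]]
97 [[315. 347.]]
103 [[315. 338.]]
[array([[343., 340.]]), array([[344., 330.]])]
[array([[291., 357.]]), array([[291., 348.]])]
[[339. 393.]]
[[291. 363.]]
```

Emit:
arm_command([
  {"jaw": 0.55, "dx": -1.5, "dy": 0.2, "dz": 30, "wx": 0, "wy": 0, "wz": 0},
  {"jaw": 0.55, "dx": -1.5, "dy": 0.2, "dz": 47, "wx": 0, "wy": 0, "wz": 0},
  {"jaw": 0.55, "dx": -1.5, "dy": 0.2, "dz": 47, "wx": 0, "wy": 0, "wz": 0},
  {"jaw": 0.9, "dx": -1.5, "dy": 0.2, "dz": 47, "wx": 0, "wy": 0, "wz": 0},
  {"jaw": 0.9, "dx": -1.5, "dy": 0.2, "dz": 47, "wx": 0, "wy": 0, "wz": 0},
  {"jaw": 0.9, "dx": -1.5, "dy": 0.2, "dz": 47, "wx": 0, "wy": 0, "wz": 0},
  {"jaw": 0.9, "dx": -1.5, "dy": 0.2, "dz": 47, "wx": 0, "wy": 0, "wz": 0},
], squeeze=30)

```text
time: 9.3
tool_pos: [502.6, 145.3, 225.3]
tcp_rot: [179.9, -0.1, 178.0]
ft_force: [0.2, 11.4, -4.9]
finger_gap: 13.4
```

```bash
python3 mv.py 502.9 143.7 221 178; python3 look.py f
```

```text
t 9.3 pos [502.65 145.34 225.34] rpy [179.92  -0.1  178.02] F [ 0.2  11.36 -4.92] M [ 1.66  0.09 -0.31] gap 13.39
q [ 10.48   5.19 107.33   0.1   67.56 -77.59]
d [-0.32 -1.64  4.34] w [ 0. -0.  0.]
```

View pics/fS.png

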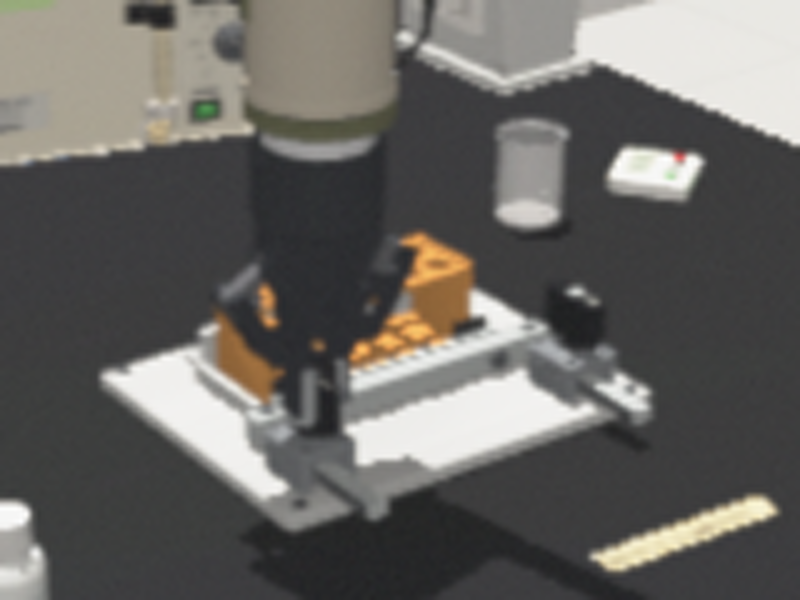

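Emit:
arm_command([
  {"jaw": 0.9, "dx": 0, "dy": 1.5, "dz": 0, "wx": 0, "wy": 0, "wz": 0},
  {"jaw": 0.9, "dx": 0, "dy": 1.5, "dz": 0, "wx": 0, "wy": 0, "wz": 0},
  {"jaw": 0.9, "dx": 0, "dy": 1.5, "dz": 0, "wx": 0, "wy": 0, "wz": 0},
])

```text
time: 9.7
tool_pos: [502.8, 145.9, 225.3]
tcp_rot: [-179.9, -0.1, 178.0]
ft_force: [-3.0, 5.3, 1.7]
finger_gap: 13.4
```

```bash
python3 mv.py 502.9 143.7 221 178
```

```text
t 9.7 pos [502.76 145.85 225.33] rpy [-179.94   -0.12  178.04] F [-3.04  5.28  1.74] M [ 0.83  0.46 -0.29] gap 13.45
q [ 10.58   5.26 107.27  -0.03  67.6  -77.46]
d [-0.22 -2.14  4.33] w [-0. -0.  0.]
```

Emit:
arm_command([
  {"jaw": 0.9, "dx": 0, "dy": 1.2, "dz": 0, "wx": 0, "wy": 0, "wz": 0.1},
  {"jaw": 0.9, "dx": 0, "dy": 1.2, "dz": 0, "wx": 0, "wy": 0, "wz": 0.2},
  {"jaw": 0.9, "dx": 0, "dy": 1.2, "dz": 0, "wx": 0, "wy": 0, "wz": 0.3},
  {"jaw": 0.9, "dx": 0, "dy": 1.2, "dz": 0, "wx": 0, "wy": 0, "wz": 0.4},
  {"jaw": 0.9, "dx": 0, "dy": 1.2, "dz": 0, "wx": 0, "wy": 0, "wz": 0.4},
  {"jaw": 0.9, "dx": 0, "dy": 1.2, "dz": 0, "wx": 0, "wy": 0, "wz": 0.4},
  {"jaw": 0.9, "dx": 0, "dy": 1.2, "dz": 0, "wx": 0, "wy": 0, "wz": 0.4},
])

```text
time: 10.4
tool_pos: [502.9, 147.2, 225.3]
tcp_rot: [-179.9, -0.1, 155.1]
ft_force: [-1.8, 7.4, -0.3]
finger_gap: 13.5
```

```bash
python3 mv.py 502.9 143.7 221 178
```

```text
t 10.4 pos [502.95 147.22 225.33] rpy [-179.94   -0.07  155.13] F [-1.77  7.41 -0.31] M [ 1.06  0.27 -0.22] gap 13.52
q [ 10.71   5.33 107.2   -0.    67.57 -54.42]
d [-1.44 -3.21  4.33] w [-0.  -0.  -0.4]
```

Emit:
arm_command([
  {"jaw": 0.55, "dx": 0, "dy": 0, "dz": 0, "wx": 0, "wy": 0, "wz": 0},
  {"jaw": 0.55, "dx": 0, "dy": 0, "dz": 0, "wx": 0, "wy": 0, "wz": 0},
  {"jaw": 0.55, "dx": 0, "dy": 0, "dz": -20, "wx": 0, "wy": 0, "wz": 0},
  {"jaw": 0.55, "dx": 0, "dy": 0, "dz": -45, "wx": 0, "wy": 0, "wz": 0},
  {"jaw": 0.55, "dx": 0, "dy": 0, "dz": -45, "wx": 0, "wy": 0, "wz": 0},
])

```text
time: 10.9
tool_pos: [504.5, 146.6, 273.5]
tcp_rot: [180.0, 0.2, 155.1]
ft_force: [1.5, -0.1, -0.0]
finger_gap: 38.6
```

```bash
python3 mv.py 497.5 -53.7 270 178; python3 look.py g
```

```text
t 10.9 pos [504.52 146.58 273.48] rpy [179.99   0.22 155.13] F [ 1.49 -0.06 -0.02] M [-0.05 -0.04  0.02] gap 38.62
q [ 10.65   1.82 105.34  -0.13  72.65 -54.44]
d [ -77.85 -184.66    3.77] w [-0.   0.  -0.4]
```

View pics/gS.png

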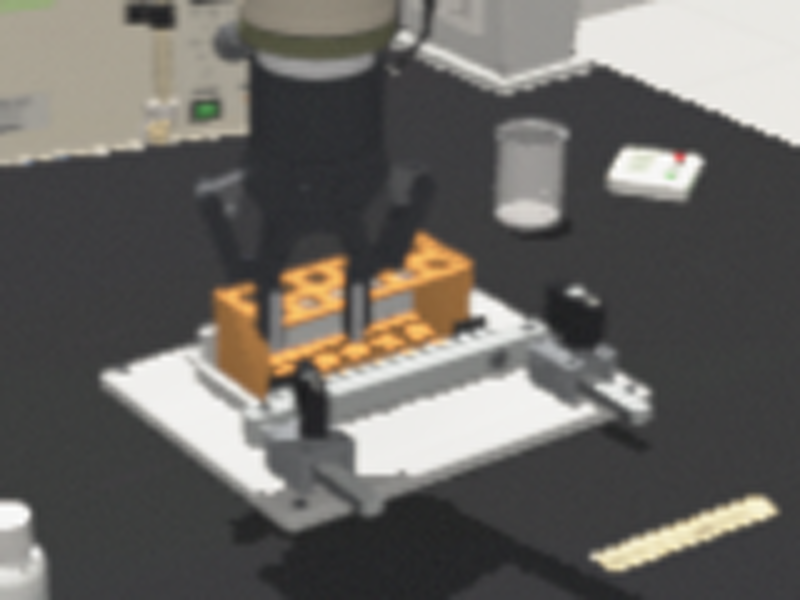

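Emit:
arm_command([
  {"jaw": 0.55, "dx": -77.8, "dy": -184.6, "dz": 4, "wx": 0, "wy": 0, "wz": -0.4},
  {"jaw": 0.55, "dx": -77.8, "dy": -184.6, "dz": 4, "wx": 0, "wy": 0, "wz": -0.4},
  {"jaw": 0.55, "dx": -77.8, "dy": -184.6, "dz": 4, "wx": 0, "wy": 0, "wz": -0.4},
  {"jaw": 0.55, "dx": -77.8, "dy": -184.6, "dz": 4, "wx": 0, "wy": 0, "wz": -0.4},
  {"jaw": 0.55, "dx": -77.8, "dy": -184.6, "dz": 4, "wx": 0, "wy": 0, "wz": -0.4},
  {"jaw": 0.55, "dx": -77.8, "dy": -184.6, "dz": 4, "wx": 0, "wy": 0, "wz": -0.4},
  {"jaw": 0.55, "dx": -77.8, "dy": -184.6, "dz": 4, "wx": 0, "wy": 0, "wz": -0.4},
])

```text
time: 11.7
tool_pos: [495.4, -53.2, 265.0]
tcp_rot: [-179.9, -0.3, 178.0]
ft_force: [0.1, 0.8, 0.7]
finger_gap: 38.6
```

```bash
python3 mv.py 497.5 -53.7 222 178
```

```text
t 11.7 pos [495.42 -53.25 264.97] rpy [-179.91   -0.25  177.99] F [0.08 0.81 0.7 ] M [-0.02 -0.02  0.02] gap 38.55
q [-11.98  -1.6  109.73  -0.14  72.11 -99.93]
d [-2.28 -0.31 42.97] w [-0. -0. -0.]
```

Emit:
arm_command([
  {"jaw": 0.55, "dx": -2, "dy": 0, "dz": 25, "wx": 0, "wy": 0, "wz": 0},
  {"jaw": 0.55, "dx": -2, "dy": 0, "dz": 45, "wx": 0, "wy": 0, "wz": 0},
  {"jaw": 0.55, "dx": -2, "dy": 0, "dz": 45, "wx": 0, "wy": 0, "wz": 0},
  {"jaw": 0.9, "dx": -2, "dy": 0, "dz": 45, "wx": 0, "wy": 0, "wz": 0},
  {"jaw": 0.9, "dx": -2, "dy": 0, "dz": 45, "wx": 0, "wy": 0, "wz": 0},
  {"jaw": 0.9, "dx": -2, "dy": 0, "dz": 45, "wx": 0, "wy": 0, "wz": 0},
  {"jaw": 0.9, "dx": -2, "dy": 0, "dz": 45, "wx": 0, "wy": 0, "wz": 0},
], squeeze=30)

```text
time: 12.4
tool_pos: [497.9, -53.6, 221.7]
tcp_rot: [-179.9, -0.1, 178.1]
ft_force: [-1.4, -0.2, 2.4]
finger_gap: 13.5
```

```bash
python3 mv.py 497.5 -53.7 222 178
```

```text
t 12.4 pos [497.9  -53.64 221.71] rpy [-179.87   -0.11  178.05] F [-1.43 -0.23  2.39] M [ 0.28  0.32 -0.29] gap 13.55
q [-11.96   2.12 110.98  -0.16  66.98 -99.95]
d [ 0.4  -0.07 -0.29] w [-0. -0.  0.]
```

Emit:
arm_command([
  {"jaw": 0.9, "dx": 0, "dy": 0, "dz": 0, "wx": 0, "wy": 0, "wz": 0.12},
  {"jaw": 0.9, "dx": 0, "dy": 0, "dz": 0, "wx": 0, "wy": 0, "wz": 0.24},
  {"jaw": 0.9, "dx": 0, "dy": 0, "dz": 0, "wx": 0, "wy": 0, "wz": 0.36},
  {"jaw": 0.9, "dx": 0, "dy": 0, "dz": 0, "wx": 0, "wy": 0, "wz": 0.48},
  {"jaw": 0.9, "dx": 0, "dy": 0, "dz": 0, "wx": 0, "wy": 0, "wz": 0.6},
  {"jaw": 0.9, "dx": 0, "dy": 0, "dz": 0, "wx": 0, "wy": 0, "wz": 0.6},
  {"jaw": 0.9, "dx": 0, "dy": 0, "dz": 0, "wx": 0, "wy": 0, "wz": 0.6},
  {"jaw": 0.9, "dx": 0, "dy": 0, "dz": 0, "wx": 0, "wy": 0, "wz": 0.6},
])

```text
time: 13.2
tool_pos: [498.0, -53.6, 221.7]
tcp_rot: [-179.9, -0.0, 143.9]
ft_force: [-3.2, 2.8, 6.6]
finger_gap: 13.4
```

```bash
python3 mv.py 497.5 -53.7 222 178
```

```text
t 13.2 pos [498.   -53.62 221.73] rpy [-179.86   -0.02  143.91] F [-3.18  2.81  6.55] M [ 0.64  0.36 -0.2 ] gap 13.39
q [-11.97   2.13 110.98  -0.13  66.97 -65.82]
d [ 0.36 -0.36 -0.26] w [-0.  -0.  -0.6]
```

Emit:
arm_command([
  {"jaw": 0.55, "dx": 0, "dy": 0, "dz": 0, "wx": 0, "wy": 0, "wz": 0},
  {"jaw": 0.55, "dx": 0, "dy": 0, "dz": 0, "wx": 0, "wy": 0, "wz": 0},
  {"jaw": 0.55, "dx": 0, "dy": 0, "dz": -20, "wx": 0, "wy": 0, "wz": 0},
  {"jaw": 0.55, "dx": 0, "dy": 0, "dz": -46, "wx": 0, "wy": 0, "wz": 0},
  {"jaw": 0.55, "dx": 0, "dy": 0, "dz": -46, "wx": 0, "wy": 0, "wz": 0},
])

```text
time: 13.7
tool_pos: [499.3, -54.1, 270.4]
tcp_rot: [-179.9, 0.3, 143.8]
ft_force: [0.7, -1.1, 0.0]
finger_gap: 38.3
```

```bash
python3 mv.py 505.5 146.8 268 155.1; python3 look.py h1
```

```text
t 13.7 pos [499.3  -54.1  270.43] rpy [-179.92    0.26  143.77] F [ 0.72 -1.11  0.  ] M [-0.   -0.04  0.04] gap 38.28
q [-11.97  -1.59 109.1   -0.19  72.29 -65.68]
d [113.74 165.73   1.69] w [-0.   0.  -0.2]
```

View pics/h1S.png

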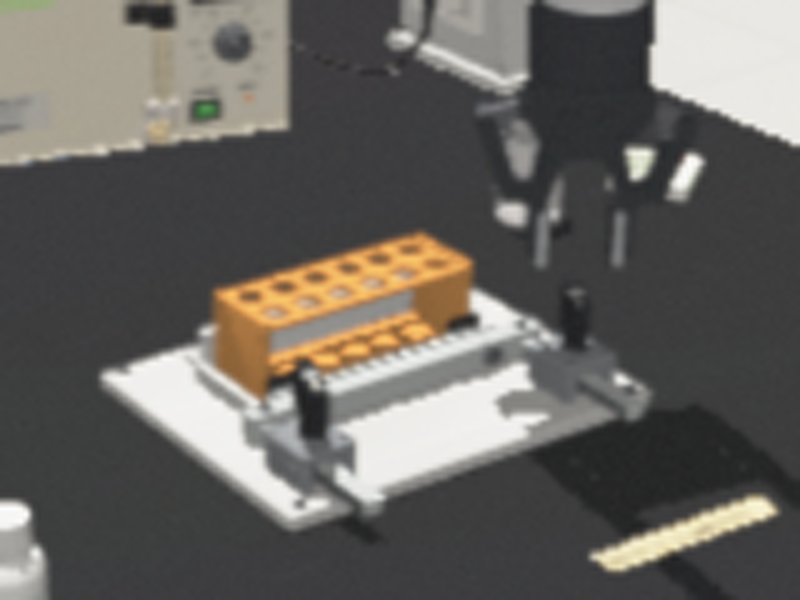

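Emit:
arm_command([
  {"jaw": 0.55, "dx": 113.7, "dy": 165.7, "dz": 0, "wx": 0, "wy": 0, "wz": -0.2},
  {"jaw": 0.55, "dx": 113.7, "dy": 165.7, "dz": 0, "wx": 0, "wy": 0, "wz": -0.2},
  {"jaw": 0.55, "dx": 113.7, "dy": 165.7, "dz": 0, "wx": 0, "wy": 0, "wz": -0.2},
  {"jaw": 0.55, "dx": 113.7, "dy": 165.7, "dz": 0, "wx": 0, "wy": 0, "wz": -0.2},
  {"jaw": 0.55, "dx": 113.7, "dy": 165.7, "dz": 0, "wx": 0, "wy": 0, "wz": -0.2},
  {"jaw": 0.55, "dx": 113.7, "dy": 165.7, "dz": 10, "wx": 0, "wy": 0, "wz": -0.2},
  {"jaw": 0.55, "dx": 113.7, "dy": 165.7, "dz": 30, "wx": 0, "wy": 0, "wz": -0.2},
  {"jaw": 0.55, "dx": 113.7, "dy": 165.7, "dz": 47, "wx": 0, "wy": 0, "wz": -0.2},
  {"jaw": 0.55, "dx": 113.7, "dy": 165.7, "dz": 47, "wx": 0, "wy": 0, "wz": -0.2},
])

```text
time: 14.7
tool_pos: [502.1, 145.2, 215.0]
tcp_rot: [-179.6, -0.4, 155.1]
ft_force: [0.5, 0.0, -0.2]
finger_gap: 38.2
```

```bash
python3 mv.py 505.5 146.8 222 155.1
```

```text
t 14.7 pos [502.14 145.23 215.03] rpy [-179.55   -0.42  155.06] F [ 0.5   0.04 -0.24] M [-0.03 -0.01  0.  ] gap 38.23
q [ 10.55   6.25 107.43  -0.13  66.93 -54.46]
d [-2.33  2.78 -7.01] w [-0.01 -0.01 -0.  ]
```

Emit:
arm_command([
  {"jaw": 0.55, "dx": -2, "dy": 2, "dz": -6, "wx": 0, "wy": 0, "wz": 0},
  {"jaw": 0.55, "dx": -2, "dy": 2, "dz": -6, "wx": 0, "wy": 0, "wz": 0},
])

```text
time: 14.9
tool_pos: [507.9, 147.5, 227.0]
tcp_rot: [-179.9, 0.0, 155.1]
ft_force: [-0.2, -0.2, 0.8]
finger_gap: 38.4
```

```bash
python3 mv.py 505.5 146.8 222 155.1
```

```text
t 14.9 pos [507.91 147.53 226.96] rpy [-179.89    0.02  155.09] F [-0.22 -0.21  0.82] M [ 0.02 -0.01  0.02] gap 38.38
q [ 10.68   5.9  106.39  -0.11  67.76 -54.37]
d [ 1.88 -1.67  4.96] w [-0.  0. -0.]
```

Emit:
arm_command([
  {"jaw": 0.55, "dx": 0, "dy": 0, "dz": 0, "wx": 0, "wy": 0, "wz": 0},
  {"jaw": 0.55, "dx": 0, "dy": 0, "dz": 0, "wx": 0, "wy": 0, "wz": 0},
])

```text
time: 15.1
tool_pos: [507.2, 148.0, 226.2]
tcp_rot: [-179.9, -0.0, 155.1]
ft_force: [-0.4, 0.8, 0.8]
finger_gap: 38.6
```

```bash
python3 mv.py 505.5 146.8 222 155.1
```

```text
t 15.1 pos [507.19 148.   226.18] rpy [-179.86   -0.03  155.14] F [-0.38  0.79  0.76] M [-0.01  0.05  0.05] gap 38.63
q [ 10.74   5.91 106.47  -0.1   67.73 -54.36]
d [ 1.03 -1.79  4.18] w [-0. -0.  0.]
```

Emit:
arm_command([
  {"jaw": 0.55, "dx": 1, "dy": -1.5, "dz": 4, "wx": 0, "wy": 0, "wz": 0},
  {"jaw": 0.9, "dx": 1, "dy": -1.5, "dz": 4, "wx": 0, "wy": 0, "wz": 0},
  {"jaw": 0.9, "dx": 1, "dy": -1.5, "dz": 4, "wx": 0, "wy": 0, "wz": 0},
  {"jaw": 0.9, "dx": 1, "dy": -1.5, "dz": 4, "wx": 0, "wy": 0, "wz": 0},
  {"jaw": 0.9, "dx": 1, "dy": -1.5, "dz": 4, "wx": 0, "wy": 0, "wz": 0},
  {"jaw": 0.9, "dx": 1, "dy": -1.5, "dz": 4, "wx": 0, "wy": 0, "wz": 0},
])

```text
time: 15.7
tool_pos: [504.9, 147.1, 221.0]
tcp_rot: [-179.8, -0.2, 155.1]
ft_force: [-2.4, -0.7, -1.4]
finger_gap: 13.4
```

```bash
python3 mv.py 505.5 146.8 222 155.1
```

```text
t 15.7 pos [504.91 147.1  220.96] rpy [-179.78   -0.15  155.15] F [-2.4  -0.73 -1.39] M [ 0.03  0.3  -0.16] gap 13.42
q [ 10.69   6.04 106.94  -0.1   67.27 -54.42]
d [-0.66 -0.03 -1.05] w [-0. -0.  0.]
```

Emit:
arm_command([
  {"jaw": 0.9, "dx": 0, "dy": 0, "dz": 0, "wx": 0, "wy": 0, "wz": 0.1},
  {"jaw": 0.9, "dx": 0, "dy": 0, "dz": 0, "wx": 0, "wy": 0, "wz": 0.2},
  {"jaw": 0.9, "dx": 0, "dy": 0, "dz": 0, "wx": 0, "wy": 0, "wz": 0.3},
  {"jaw": 0.9, "dx": 0, "dy": 0, "dz": 0, "wx": 0, "wy": 0, "wz": 0.4},
  {"jaw": 0.9, "dx": 0, "dy": 0, "dz": 0, "wx": 0, "wy": 0, "wz": 0.5},
  {"jaw": 0.9, "dx": 0, "dy": 0, "dz": 0, "wx": 0, "wy": 0, "wz": 0.5},
  {"jaw": 0.9, "dx": 0, "dy": 0, "dz": 0, "wx": 0, "wy": 0, "wz": 0.5},
  {"jaw": 0.9, "dx": 0, "dy": 0, "dz": 0, "wx": 0, "wy": 0, "wz": 0.5},
])

```text
time: 16.5
tool_pos: [505.3, 147.6, 221.0]
tcp_rot: [-179.9, -0.0, 126.6]
ft_force: [2.5, 4.5, -6.2]
finger_gap: 13.2
```

```bash
python3 mv.py 505.5 146.8 222 155.1; python3 look.py i
```

```text
t 16.5 pos [505.29 147.61 221.01] rpy [-179.85   -0.04  126.65] F [ 2.47  4.55 -6.23] M [ 0.96 -0.44 -0.17] gap 13.18
q [ 10.71   6.06 106.91  -0.03  67.18 -25.92]
d [-0.78 -0.32 -0.99] w [-0.  -0.  -0.5]
```

View pics/iS.png

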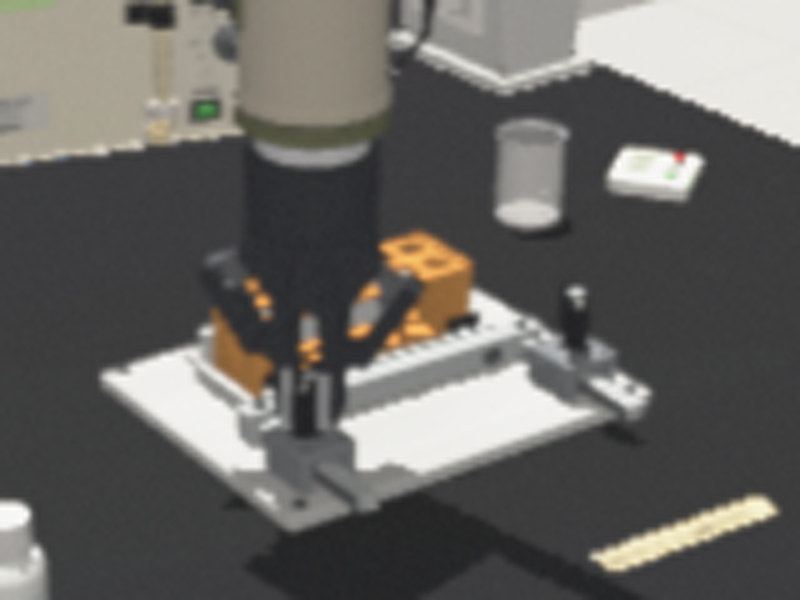

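Emit:
arm_command([
  {"jaw": 0.55, "dx": 0, "dy": 0, "dz": 0, "wx": 0, "wy": 0, "wz": 0},
  {"jaw": 0.55, "dx": 0, "dy": 0, "dz": 0, "wx": 0, "wy": 0, "wz": 0},
  {"jaw": 0.55, "dx": 0, "dy": 0, "dz": -30, "wx": 0, "wy": 0, "wz": 0},
  {"jaw": 0.55, "dx": 0, "dy": 0, "dz": -48, "wx": 0, "wy": 0, "wz": 0},
  {"jaw": 0.55, "dx": -40, "dy": -32, "dz": -48, "wx": 0, "wy": 0, "wz": -0.3},
  {"jaw": 0.55, "dx": -78, "dy": -62, "dz": -48, "wx": 0, "wy": 0, "wz": -0.3},
  {"jaw": 0.55, "dx": -117, "dy": -93, "dz": -48, "wx": 0, "wy": 0, "wz": -0.3},
  {"jaw": 0.55, "dx": -157, "dy": -124.5, "dz": -48, "wx": 0, "wy": 0, "wz": -0.3},
  {"jaw": 0.55, "dx": -157, "dy": -124.5, "dz": -48, "wx": 0, "wy": 0, "wz": -0.3},
  {"jaw": 0.55, "dx": -157, "dy": -124.5, "dz": -48, "wx": 0, "wy": 0, "wz": -0.3},
  {"jaw": 0.55, "dx": -157, "dy": -124.5, "dz": -48, "wx": 0, "wy": 0, "wz": -0.3},
])

```text
time: 17.7
tool_pos: [498.7, -52.5, 269.8]
tcp_rot: [-179.8, -0.1, 143.7]
ft_force: [-0.4, 0.3, -1.1]
finger_gap: 38.3
```

```bash
python3 mv.py 499 -53.3 222 143.9; python3 look.py j
```

```text
t 17.7 pos [498.69 -52.55 269.81] rpy [-179.81   -0.08  143.67] F [-0.42  0.27 -1.09] M [0.02 0.   0.01] gap 38.3
q [-11.82  -1.49 109.06  -0.15  72.57 -65.45]
d [-0.76 -0.27 47.81] w [-0. -0. -0.]
```

View pics/jS.png

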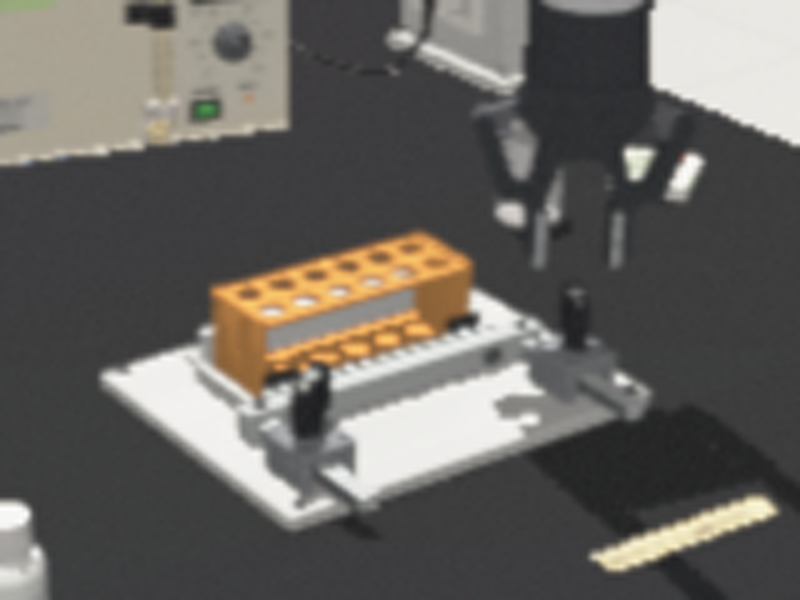

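View pics/jT.png

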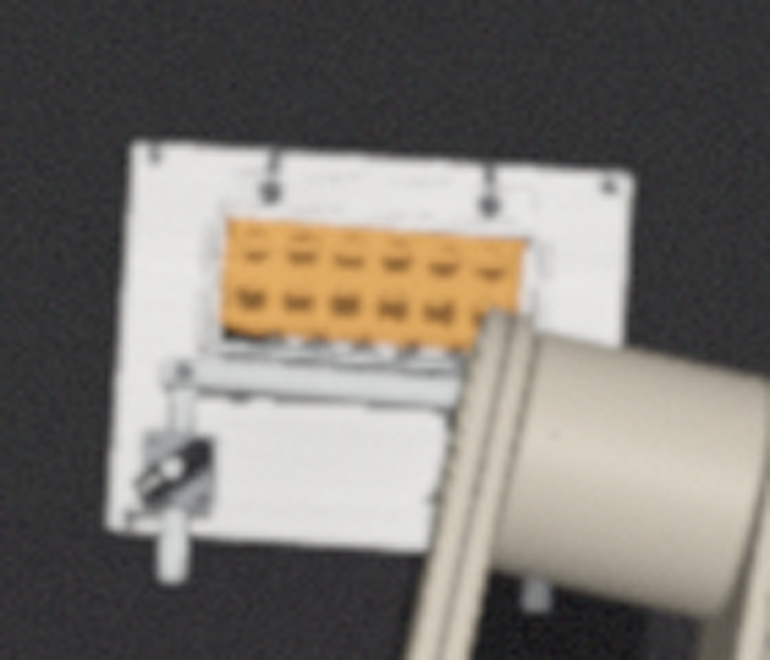

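Emit:
arm_command([
  {"jaw": 0.55, "dx": -0.5, "dy": 0, "dz": 25, "wx": 0, "wy": 0, "wz": 0},
  {"jaw": 0.55, "dx": -0.5, "dy": 0, "dz": 48, "wx": 0, "wy": 0, "wz": 0},
  {"jaw": 0.55, "dx": -0.5, "dy": 0, "dz": 48, "wx": 0, "wy": 0, "wz": 0},
  {"jaw": 0.9, "dx": -0.5, "dy": 0, "dz": 48, "wx": 0, "wy": 0, "wz": 0},
  {"jaw": 0.9, "dx": -0.5, "dy": 0, "dz": 48, "wx": 0, "wy": 0, "wz": 0},
  {"jaw": 0.9, "dx": -0.5, "dy": 0, "dz": 48, "wx": 0, "wy": 0, "wz": 0},
  {"jaw": 0.9, "dx": -0.5, "dy": 0, "dz": 48, "wx": 0, "wy": 0, "wz": 0},
])

```text
time: 18.5
tool_pos: [498.8, -53.6, 222.9]
tcp_rot: [-179.7, -0.1, 143.7]
ft_force: [-5.0, -2.7, 1.4]
finger_gap: 13.5
```

```bash
python3 mv.py 499 -53.3 222 143.9
```

```text
t 18.5 pos [498.82 -53.57 222.89] rpy [-179.73   -0.06  143.7 ] F [-5.01 -2.67  1.41] M [-0.26  0.72 -0.09] gap 13.48
q [-11.9    2.2  110.76  -0.24  67.2  -65.51]
d [0.01 0.32 0.89] w [-0. -0. -0.]
```

Emit:
arm_command([
  {"jaw": 0.9, "dx": 0, "dy": 0, "dz": 0, "wx": 0, "wy": 0, "wz": 0.1},
  {"jaw": 0.9, "dx": 0, "dy": 0, "dz": 0, "wx": 0, "wy": 0, "wz": 0.2},
  {"jaw": 0.9, "dx": 0, "dy": 0, "dz": 0, "wx": 0, "wy": 0, "wz": 0.3},
  {"jaw": 0.9, "dx": 0, "dy": 0, "dz": 0, "wx": 0, "wy": 0, "wz": 0.4},
  {"jaw": 0.9, "dx": 0, "dy": 0, "dz": 0, "wx": 0, "wy": 0, "wz": 0.5},
  {"jaw": 0.9, "dx": 0, "dy": 0, "dz": 0, "wx": 0, "wy": 0, "wz": 0.5},
  {"jaw": 0.9, "dx": 0, "dy": 0, "dz": 0, "wx": 0, "wy": 0, "wz": 0.5},
  {"jaw": 0.9, "dx": 0, "dy": 0, "dz": 0, "wx": 0, "wy": 0, "wz": 0.5},
])

```text
time: 19.3
tool_pos: [498.8, -53.7, 222.9]
tcp_rot: [-179.7, 0.1, 115.0]
ft_force: [-5.4, -2.1, 1.2]
finger_gap: 13.4
```

```bash
python3 mv.py 499 -53.3 222 143.9; python3 look.py k
```

```text
t 19.3 pos [498.75 -53.67 222.86] rpy [-179.73    0.08  115.04] F [-5.35 -2.1   1.22] M [-0.34  0.72 -0.19] gap 13.45
q [-11.91   2.2  110.77  -0.24  67.2  -36.86]
d [0.24 0.38 0.86] w [-0.   0.  -0.5]
```

View pics/kS.png

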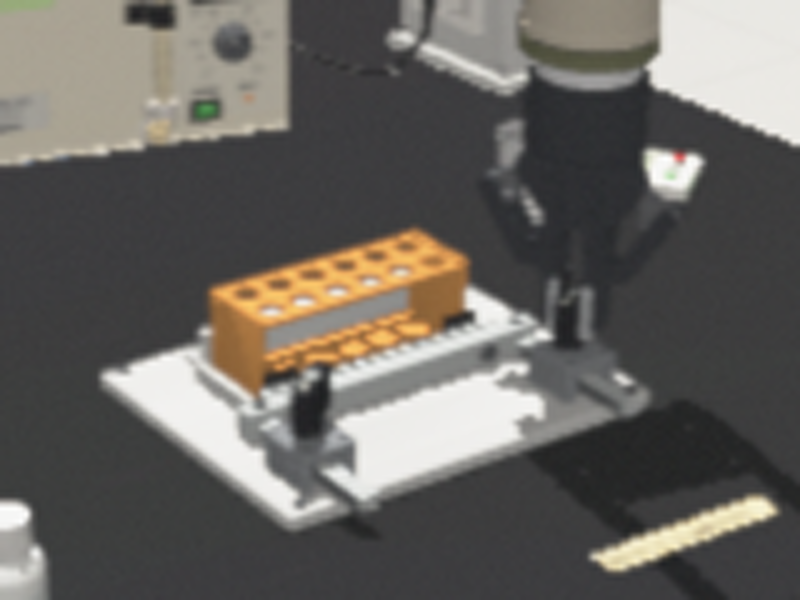

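Emit:
arm_command([
  {"jaw": 0.55, "dx": 0, "dy": 0, "dz": 0, "wx": 0, "wy": 0, "wz": 0},
  {"jaw": 0.55, "dx": 0, "dy": 0, "dz": 0, "wx": 0, "wy": 0, "wz": 0},
  {"jaw": 0.55, "dx": 0, "dy": 0, "dz": -30, "wx": 0, "wy": 0, "wz": 0},
  {"jaw": 0.55, "dx": 0, "dy": 0, "dz": -46, "wx": 0, "wy": 0, "wz": 0},
  {"jaw": 0.55, "dx": 45, "dy": 22, "dz": -46, "wx": 0, "wy": 0, "wz": -0.1},
  {"jaw": 0.55, "dx": 90, "dy": 45, "dz": -46, "wx": 0, "wy": 0, "wz": -0.2},
  {"jaw": 0.55, "dx": 135, "dy": 68, "dz": -46, "wx": 0, "wy": 0, "wz": -0.2},
  {"jaw": 0.55, "dx": 179.5, "dy": 90.4, "dz": -46, "wx": 0, "wy": 0, "wz": -0.203},
  {"jaw": 0.55, "dx": 179.5, "dy": 90.4, "dz": -46, "wx": 0, "wy": 0, "wz": -0.203},
  {"jaw": 0.55, "dx": 179.5, "dy": 90.4, "dz": -46, "wx": 0, "wy": 0, "wz": -0.203},
  {"jaw": 0.55, "dx": 179.5, "dy": 90.4, "dz": -46, "wx": 0, "wy": 0, "wz": -0.203},
])

```text
time: 20.5
tool_pos: [505.1, 147.1, 267.6]
tcp_rot: [-179.8, 0.0, 126.7]
ft_force: [0.6, -0.4, -0.2]
finger_gap: 38.6
```

```bash
python3 mv.py 505.6 147.6 222 126.65
```

```text
t 20.5 pos [505.14 147.12 267.61] rpy [-179.8     0.03  126.67] F [ 0.56 -0.4  -0.19] M [-0.   -0.   -0.01] gap 38.55
q [ 10.7    2.51 105.29  -0.12  72.37 -25.94]
d [ 0.13  0.82 45.61] w [-0.  0.  0.]
```

Descend, grip, then turn in small steps.

Emit:
arm_command([
  {"jaw": 0.55, "dx": 0, "dy": 0.5, "dz": 25, "wx": 0, "wy": 0, "wz": 0},
  {"jaw": 0.55, "dx": 0, "dy": 0.5, "dz": 46, "wx": 0, "wy": 0, "wz": 0},
  {"jaw": 0.55, "dx": 0, "dy": 0.5, "dz": 46, "wx": 0, "wy": 0, "wz": 0},
  {"jaw": 0.9, "dx": 0, "dy": 0.5, "dz": 46, "wx": 0, "wy": 0, "wz": 0},
  {"jaw": 0.9, "dx": 0, "dy": 0.5, "dz": 46, "wx": 0, "wy": 0, "wz": 0},
  {"jaw": 0.9, "dx": 0, "dy": 0.5, "dz": 46, "wx": 0, "wy": 0, "wz": 0},
  {"jaw": 0.9, "dx": 0, "dy": 0.5, "dz": 46, "wx": 0, "wy": 0, "wz": 0},
])

```text
time: 21.2
tool_pos: [505.8, 147.2, 222.5]
tcp_rot: [-179.8, 0.1, 126.6]
ft_force: [-2.0, -6.5, 4.4]
finger_gap: 13.5
```

```bash
python3 mv.py
```

```text
t 21.2 pos [505.82 147.25 222.55] rpy [-179.84    0.09  126.65] F [-2.03 -6.52  4.4 ] M [-0.93  0.26 -0.25] gap 13.45
q [ 10.71   5.98 106.82  -0.17  67.31 -25.87]
```

Emit:
arm_command([
  {"jaw": 0.9, "dx": 0, "dy": 0, "dz": 0, "wx": 0, "wy": 0, "wz": 0.1},
  {"jaw": 0.9, "dx": 0, "dy": 0, "dz": 0, "wx": 0, "wy": 0, "wz": 0.2},
  {"jaw": 0.9, "dx": 0, "dy": 0, "dz": 0, "wx": 0, "wy": 0, "wz": 0.3},
  {"jaw": 0.9, "dx": 0, "dy": 0, "dz": 0, "wx": 0, "wy": 0, "wz": 0.3},
  {"jaw": 0.9, "dx": 0, "dy": 0, "dz": 0, "wx": 0, "wy": 0, "wz": 0.3},
  {"jaw": 0.9, "dx": 0, "dy": 0, "dz": 0, "wx": 0, "wy": 0, "wz": 0.3},
])

```text
time: 21.8
tool_pos: [506.0, 147.4, 222.6]
tcp_rot: [-179.9, 0.1, 109.5]
ft_force: [0.3, -5.0, 3.5]
finger_gap: 13.1
```

```bash
python3 mv.py; python3 look.py l
```

```text
t 21.8 pos [505.98 147.38 222.56] rpy [-179.9     0.15  109.48] F [ 0.29 -5.05  3.5 ] M [-0.79  0.02 -0.14] gap 13.14
q [ 10.72   5.99 106.81  -0.17  67.28  -8.69]
```

View pics/lS.png

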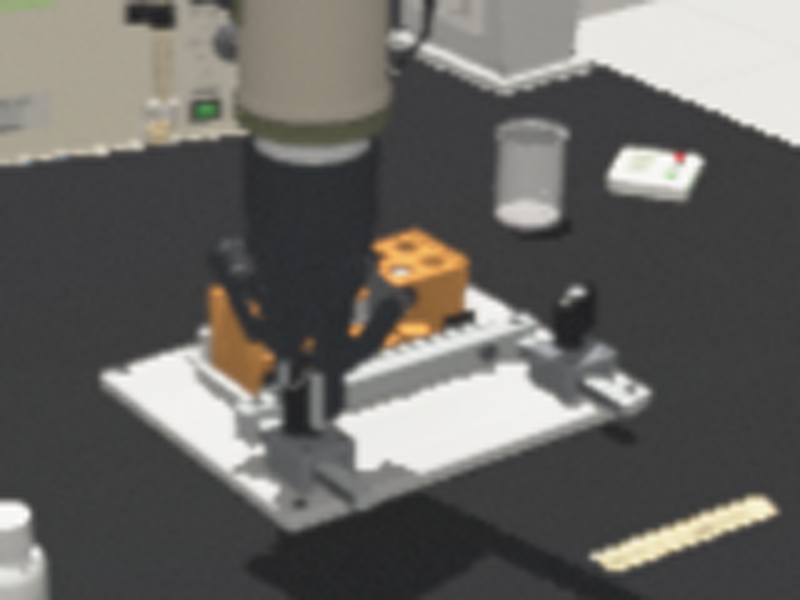

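```bash
cat > tq.py <<'E'
import sys
from h import *
n=int(sys.argv[1]) if len(sys.argv)>1 else 6
M=[];F=[];P=[]
for i in range(n):
    snapshot("top"); s=sense(); M.append(s["wrist_torque"]);F.append(s["ft_force"]);P.append(np.r_[s["tool_pos"],s["tcp_rot"][2]])
M=np.array(M);F=np.array(F);P=np.array(P)
print("t",s["time"],"Mz",M[:,2].mean().round(3),"sd",M[:,2].std().round(3),"F",F.mean(0).round(2),"pos/yaw",P.mean(0).round(2))
E
python3 tq.py 6
```

```text
t 22.2 Mz -0.097 sd 0.032 F [-0.39 -5.47  3.54] pos/yaw [505.98 147.37 222.56 109.48]
```

Emit:
arm_command([
  {"jaw": 0.55, "dx": 0, "dy": 0, "dz": 0, "wx": 0, "wy": 0, "wz": 0},
  {"jaw": 0.55, "dx": 0, "dy": 0, "dz": 0, "wx": 0, "wy": 0, "wz": 0},
  {"jaw": 0.55, "dx": 0, "dy": 0, "dz": -30, "wx": 0, "wy": 0, "wz": 0},
  {"jaw": 0.55, "dx": 0, "dy": 0, "dz": -46, "wx": 0, "wy": 0, "wz": 0},
  {"jaw": 0.55, "dx": -46, "dy": -18, "dz": -46, "wx": 0, "wy": 0, "wz": -0.097},
  {"jaw": 0.55, "dx": -92, "dy": -36, "dz": -46, "wx": 0, "wy": 0, "wz": -0.097},
  {"jaw": 0.55, "dx": -138, "dy": -55, "dz": -46, "wx": 0, "wy": 0, "wz": -0.097},
  {"jaw": 0.55, "dx": -187.8, "dy": -74.1, "dz": -46, "wx": 0, "wy": 0, "wz": -0.097},
  {"jaw": 0.55, "dx": -187.8, "dy": -74.1, "dz": -46, "wx": 0, "wy": 0, "wz": -0.097},
  {"jaw": 0.55, "dx": -187.8, "dy": -74.1, "dz": -46, "wx": 0, "wy": 0, "wz": -0.097},
  {"jaw": 0.55, "dx": -187.8, "dy": -74.1, "dz": -46, "wx": 0, "wy": 0, "wz": -0.097},
])

```text
time: 23.3
tool_pos: [498.2, -53.2, 267.7]
tcp_rot: [-179.8, 0.0, 115.0]
ft_force: [-0.6, 0.6, -0.0]
finger_gap: 38.7
```

```bash
python3 mv.py 498.7 -53.6 222 115.04; python3 look.py m
```

```text
t 23.3 pos [498.19 -53.15 267.69] rpy [-179.8     0.01  115.05] F [-0.57  0.56 -0.  ] M [-0.02  0.02  0.04] gap 38.67
q [-11.91  -1.4  109.22  -0.13  72.34 -36.91]
d [-0.62  0.43 45.69] w [-0.  0.  0.]
```

View pics/mT.png

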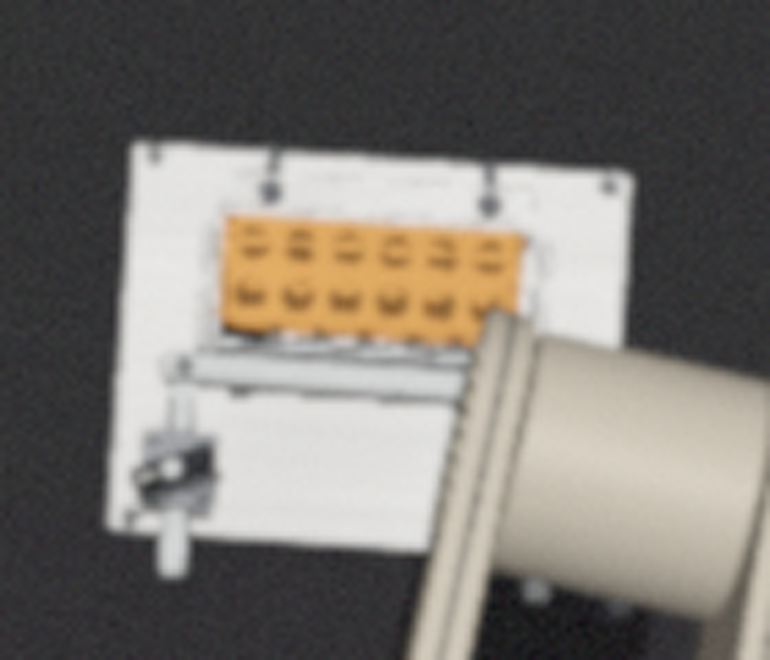

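View pics/mS.png

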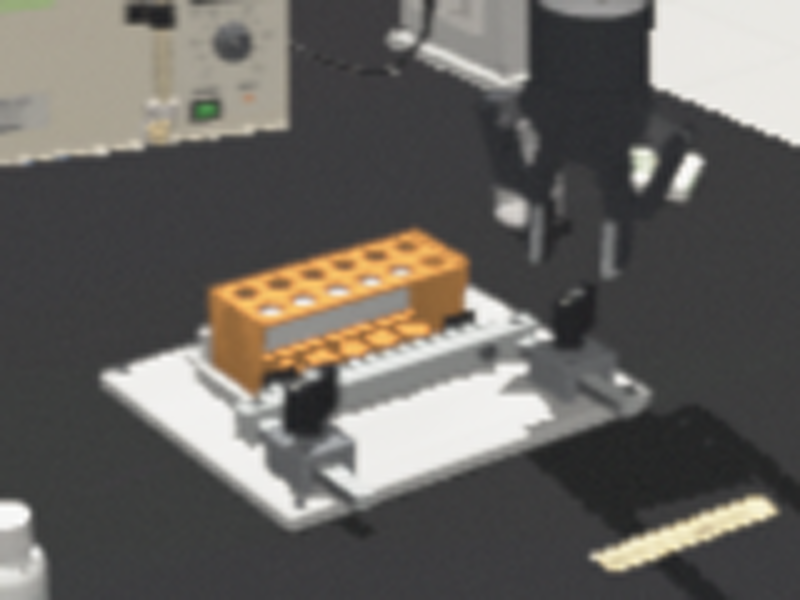

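Emit:
arm_command([
  {"jaw": 0.55, "dx": 0, "dy": 0, "dz": 25, "wx": 0, "wy": 0, "wz": 0},
  {"jaw": 0.55, "dx": 0, "dy": 0, "dz": 46, "wx": 0, "wy": 0, "wz": 0},
  {"jaw": 0.55, "dx": 0, "dy": 0, "dz": 46, "wx": 0, "wy": 0, "wz": 0},
  {"jaw": 0.9, "dx": 0, "dy": 0, "dz": 46, "wx": 0, "wy": 0, "wz": 0},
  {"jaw": 0.9, "dx": 0, "dy": 0, "dz": 46, "wx": 0, "wy": 0, "wz": 0},
  {"jaw": 0.9, "dx": 0, "dy": 0, "dz": 46, "wx": 0, "wy": 0, "wz": 0},
  {"jaw": 0.9, "dx": 0, "dy": 0, "dz": 46, "wx": 0, "wy": 0, "wz": 0},
])

```text
time: 24.1
tool_pos: [498.3, -53.7, 222.9]
tcp_rot: [-179.8, 0.0, 115.0]
ft_force: [-4.6, 3.0, 5.8]
finger_gap: 14.0
```

```bash
python3 tq.py 2
```

```text
t 24.2 Mz -0.063 sd 0.025 F [-4.46  2.93  7.02] pos/yaw [498.27 -53.74 222.89 115.04]
```

Emit:
arm_command([
  {"jaw": 0.9, "dx": 0, "dy": 0, "dz": 0, "wx": 0, "wy": 0, "wz": 0.05},
  {"jaw": 0.9, "dx": 0, "dy": 0, "dz": 0, "wx": 0, "wy": 0, "wz": 0.1},
  {"jaw": 0.9, "dx": 0, "dy": 0, "dz": 0, "wx": 0, "wy": 0, "wz": 0.1},
  {"jaw": 0.9, "dx": 0, "dy": 0, "dz": 0, "wx": 0, "wy": 0, "wz": 0.1},
])

```text
time: 24.6
tool_pos: [498.3, -53.7, 222.9]
tcp_rot: [-179.8, 0.1, 109.3]
ft_force: [-4.2, 3.2, 6.2]
finger_gap: 13.7
```

```bash
python3 tq.py 6
```

```text
t 24.9 Mz -0.096 sd 0.032 F [-4.61  3.25  5.66] pos/yaw [498.27 -53.75 222.88 109.31]
```

Emit:
arm_command([
  {"jaw": 0.9, "dx": 0, "dy": 0, "dz": 0, "wx": 0, "wy": 0, "wz": 0.05},
  {"jaw": 0.9, "dx": 0, "dy": 0, "dz": 0, "wx": 0, "wy": 0, "wz": 0.1},
  {"jaw": 0.9, "dx": 0, "dy": 0, "dz": 0, "wx": 0, "wy": 0, "wz": 0.1},
  {"jaw": 0.9, "dx": 0, "dy": 0, "dz": 0, "wx": 0, "wy": 0, "wz": 0.1},
])

```text
time: 25.3
tool_pos: [498.3, -53.7, 222.9]
tcp_rot: [-179.9, 0.1, 103.6]
ft_force: [-3.8, 4.4, 6.7]
finger_gap: 13.4
```

```bash
python3 tq.py 6
```

```text
t 25.6 Mz -0.034 sd 0.016 F [-4.43  3.33  5.9 ] pos/yaw [498.27 -53.75 222.89 103.58]
```

Emit:
arm_command([
  {"jaw": 0.9, "dx": 0, "dy": 0, "dz": 0, "wx": 0, "wy": 0, "wz": -0.05},
  {"jaw": 0.9, "dx": 0, "dy": 0, "dz": 0, "wx": 0, "wy": 0, "wz": -0.105},
  {"jaw": 0.9, "dx": 0, "dy": 0, "dz": 0, "wx": 0, "wy": 0, "wz": -0.105},
  {"jaw": 0.9, "dx": 0, "dy": 0, "dz": 0, "wx": 0, "wy": 0, "wz": -0.105},
])

```text
time: 26.0
tool_pos: [498.3, -53.7, 222.9]
tcp_rot: [-179.8, 0.1, 109.6]
ft_force: [-4.7, 4.0, 6.1]
finger_gap: 13.4
```

```bash
python3 tq.py 8
```

```text
t 26.4 Mz 0.298 sd 0.034 F [-4.76  3.43  5.88] pos/yaw [498.27 -53.74 222.89 109.63]
```

Emit:
arm_command([
  {"jaw": 0.55, "dx": 0, "dy": 0, "dz": 0, "wx": 0, "wy": 0, "wz": 0},
  {"jaw": 0.55, "dx": 0, "dy": 0, "dz": 0, "wx": 0, "wy": 0, "wz": 0},
  {"jaw": 0.55, "dx": 0, "dy": 0, "dz": -30, "wx": 0, "wy": 0, "wz": 0},
  {"jaw": 0.55, "dx": 0, "dy": 0, "dz": -46, "wx": 0, "wy": 0, "wz": 0},
  {"jaw": 0.55, "dx": 46, "dy": 18, "dz": -46, "wx": 0, "wy": 0, "wz": 0.003},
  {"jaw": 0.55, "dx": 92, "dy": 36, "dz": -46, "wx": 0, "wy": 0, "wz": 0.003},
  {"jaw": 0.55, "dx": 138, "dy": 55, "dz": -46, "wx": 0, "wy": 0, "wz": 0.003},
  {"jaw": 0.55, "dx": 187, "dy": 74.7, "dz": -46, "wx": 0, "wy": 0, "wz": 0.003},
  {"jaw": 0.55, "dx": 187, "dy": 74.7, "dz": -46, "wx": 0, "wy": 0, "wz": 0.003},
  {"jaw": 0.55, "dx": 187, "dy": 74.7, "dz": -46, "wx": 0, "wy": 0, "wz": 0.003},
  {"jaw": 0.55, "dx": 187, "dy": 74.7, "dz": -46, "wx": 0, "wy": 0, "wz": 0.003},
])

```text
time: 27.5
tool_pos: [505.9, 146.7, 267.2]
tcp_rot: [-179.8, 0.1, 109.4]
ft_force: [0.0, -1.0, -0.2]
finger_gap: 38.8
```

```bash
python3 mv.py 506 147.5 222 109.48
```

```text
t 27.5 pos [505.9  146.68 267.22] rpy [-179.78    0.09  109.42] F [ 0.01 -0.96 -0.16] M [-0.03  0.04 -0.  ] gap 38.85
q [ 10.64   2.65 105.2   -0.13  72.36  -8.74]
d [ 0.81  0.54 45.22] w [-0.  0. -0.]
```

Emit:
arm_command([
  {"jaw": 0.55, "dx": 0.5, "dy": 0.2, "dz": 25, "wx": 0, "wy": 0, "wz": 0},
  {"jaw": 0.55, "dx": 0.5, "dy": 0.2, "dz": 45, "wx": 0, "wy": 0, "wz": 0},
  {"jaw": 0.55, "dx": 0.5, "dy": 0.2, "dz": 45, "wx": 0, "wy": 0, "wz": 0},
  {"jaw": 0.9, "dx": 0.5, "dy": 0.2, "dz": 45, "wx": 0, "wy": 0, "wz": 0},
  {"jaw": 0.9, "dx": 0.5, "dy": 0.2, "dz": 45, "wx": 0, "wy": 0, "wz": 0},
  {"jaw": 0.9, "dx": 0.5, "dy": 0.2, "dz": 45, "wx": 0, "wy": 0, "wz": 0},
  {"jaw": 0.9, "dx": 0.5, "dy": 0.2, "dz": 45, "wx": 0, "wy": 0, "wz": 0},
])

```text
time: 28.2
tool_pos: [506.2, 147.2, 223.5]
tcp_rot: [-179.9, 0.1, 109.4]
ft_force: [-1.8, -5.7, 4.9]
finger_gap: 13.3
```

```bash
python3 tq.py 2
```

```text
t 28.3 Mz -0.129 sd 0.02 F [-1.67 -6.02  3.89] pos/yaw [506.23 147.22 223.49 109.41]
```

Emit:
arm_command([
  {"jaw": 0.9, "dx": 0, "dy": 0, "dz": 0, "wx": 0, "wy": 0, "wz": 0.05},
  {"jaw": 0.9, "dx": 0, "dy": 0, "dz": 0, "wx": 0, "wy": 0, "wz": 0.05},
  {"jaw": 0.9, "dx": 0, "dy": 0, "dz": 0, "wx": 0, "wy": 0, "wz": 0.05},
  {"jaw": 0.9, "dx": 0, "dy": 0, "dz": 0, "wx": 0, "wy": 0, "wz": 0.05},
])

```text
time: 28.7
tool_pos: [506.2, 147.3, 223.5]
tcp_rot: [-179.9, 0.2, 106.6]
ft_force: [-2.1, -5.8, 4.3]
finger_gap: 13.7
```

```bash
python3 tq.py 8
```

```text
t 29.1 Mz -0.006 sd 0.026 F [-1.82 -6.09  4.33] pos/yaw [506.25 147.25 223.48 106.56]
```

Emit:
arm_command([
  {"jaw": 0.9, "dx": 0, "dy": 0, "dz": 0, "wx": 0, "wy": 0, "wz": -0.05},
  {"jaw": 0.9, "dx": 0, "dy": 0, "dz": 0, "wx": 0, "wy": 0, "wz": -0.05},
  {"jaw": 0.9, "dx": 0, "dy": 0, "dz": 0, "wx": 0, "wy": 0, "wz": -0.05},
  {"jaw": 0.9, "dx": 0, "dy": 0, "dz": 0, "wx": 0, "wy": 0, "wz": -0.05},
])

```text
time: 29.5
tool_pos: [506.2, 147.2, 223.5]
tcp_rot: [-179.9, 0.2, 109.4]
ft_force: [-1.4, -5.6, 4.4]
finger_gap: 13.5
```

```bash
python3 tq.py 8
```

```text
t 29.9 Mz 0.238 sd 0.027 F [-1.9  -5.98  4.71] pos/yaw [506.22 147.26 223.48 109.45]
```

Emit:
arm_command([
  {"jaw": 0.9, "dx": 0, "dy": 0, "dz": 0, "wx": 0, "wy": 0, "wz": 0.05},
  {"jaw": 0.9, "dx": 0, "dy": 0, "dz": 0, "wx": 0, "wy": 0, "wz": 0.1},
  {"jaw": 0.9, "dx": 0, "dy": 0, "dz": 0, "wx": 0, "wy": 0, "wz": 0.1},
  {"jaw": 0.9, "dx": 0, "dy": 0, "dz": 0, "wx": 0, "wy": 0, "wz": 0.1},
])

```text
time: 30.3
tool_pos: [506.3, 147.3, 223.5]
tcp_rot: [-179.9, 0.2, 103.7]
ft_force: [-1.0, -6.2, 3.9]
finger_gap: 13.5
```

```bash
python3 tq.py 8
```

```text
t 30.7 Mz -0.002 sd 0.039 F [-1.37 -5.91  4.13] pos/yaw [506.27 147.25 223.48 103.7 ]
```

Emit:
arm_command([
  {"jaw": 0.9, "dx": 0, "dy": 0, "dz": 0, "wx": 0, "wy": 0, "wz": -0.05},
  {"jaw": 0.9, "dx": 0, "dy": 0, "dz": 0, "wx": 0, "wy": 0, "wz": -0.105},
  {"jaw": 0.9, "dx": 0, "dy": 0, "dz": 0, "wx": 0, "wy": 0, "wz": -0.105},
  {"jaw": 0.9, "dx": 0, "dy": 0, "dz": 0, "wx": 0, "wy": 0, "wz": -0.105},
])

```text
time: 31.1
tool_pos: [506.2, 147.3, 223.5]
tcp_rot: [-179.9, 0.2, 109.7]
ft_force: [-1.8, -6.2, 4.8]
finger_gap: 13.1
```

```bash
python3 tq.py 8
```

```text
t 31.5 Mz 0.319 sd 0.028 F [-1.57 -5.99  4.83] pos/yaw [506.22 147.27 223.49 109.74]
```

Emit:
arm_command([
  {"jaw": 0.55, "dx": 0, "dy": 0, "dz": 0, "wx": 0, "wy": 0, "wz": 0},
  {"jaw": 0.55, "dx": 0, "dy": 0, "dz": 0, "wx": 0, "wy": 0, "wz": 0},
  {"jaw": 0.55, "dx": 0, "dy": 0, "dz": -25, "wx": 0, "wy": 0, "wz": 0},
  {"jaw": 0.55, "dx": 0, "dy": 0, "dz": -70, "wx": 0, "wy": 0, "wz": 0},
  {"jaw": 0.55, "dx": 0, "dy": 0, "dz": -120, "wx": 0, "wy": 0, "wz": 0},
  {"jaw": 0.55, "dx": 0, "dy": 0, "dz": -150, "wx": 0, "wy": 0, "wz": 0},
])

```text
time: 32.1
tool_pos: [506.7, 148.5, 376.8]
tcp_rot: [179.9, 0.1, 109.7]
ft_force: [1.2, -0.4, 0.5]
finger_gap: 38.3
```

Emit:
arm_command([
  {"jaw": 0.55, "dx": -45, "dy": -18, "dz": 0, "wx": 0, "wy": 0, "wz": 0},
  {"jaw": 0.55, "dx": -90, "dy": -36, "dz": 0, "wx": 0, "wy": 0, "wz": 0},
  {"jaw": 0.55, "dx": -135, "dy": -54, "dz": 0, "wx": 0, "wy": 0, "wz": 0},
  {"jaw": 0.55, "dx": -180, "dy": -72, "dz": 0, "wx": 0, "wy": 0, "wz": 0},
  {"jaw": 0.55, "dx": -225, "dy": -90, "dz": 0, "wx": 0, "wy": 0, "wz": 0},
  {"jaw": 0.55, "dx": -270, "dy": -108, "dz": 0, "wx": 0, "wy": 0, "wz": 0},
  {"jaw": 0.55, "dx": -315, "dy": -126, "dz": 0, "wx": 0, "wy": 0, "wz": 0},
  {"jaw": 0.55, "dx": -360, "dy": -144, "dz": 0, "wx": 0, "wy": 0, "wz": 0},
  {"jaw": 0.55, "dx": -405, "dy": -162, "dz": 0, "wx": 0, "wy": 0, "wz": 0},
  {"jaw": 0.55, "dx": -450, "dy": -180, "dz": 0, "wx": 0, "wy": 0, "wz": 0},
  {"jaw": 0.55, "dx": -450, "dy": -180, "dz": 0, "wx": 0, "wy": 0, "wz": 0},
  {"jaw": 0.55, "dx": -450, "dy": -180, "dz": 0, "wx": 0, "wy": 0, "wz": 0},
])

```text
time: 33.3
tool_pos: [488.2, -337.3, 373.0]
tcp_rot: [-179.8, 0.0, 109.6]
ft_force: [-1.1, 0.5, -0.5]
finger_gap: 38.5
```

```bash
python3 mv.py; python3 look.py z
python3 - <<'E'
from h import *
import pickle
save(pickle.load(open("t.pkl","rb"))["pixels"],"zfull.png")
E
```

```text
t 33.3 pos [ 488.19 -337.25  372.99] rpy [-179.79    0.01  109.59] F [-1.12  0.52 -0.47] M [ 0.02 -0.01  0.01] gap 38.49
q [-39.53   7.43  88.64  -0.18  84.03 -59.09]
```

View pics/zT.png

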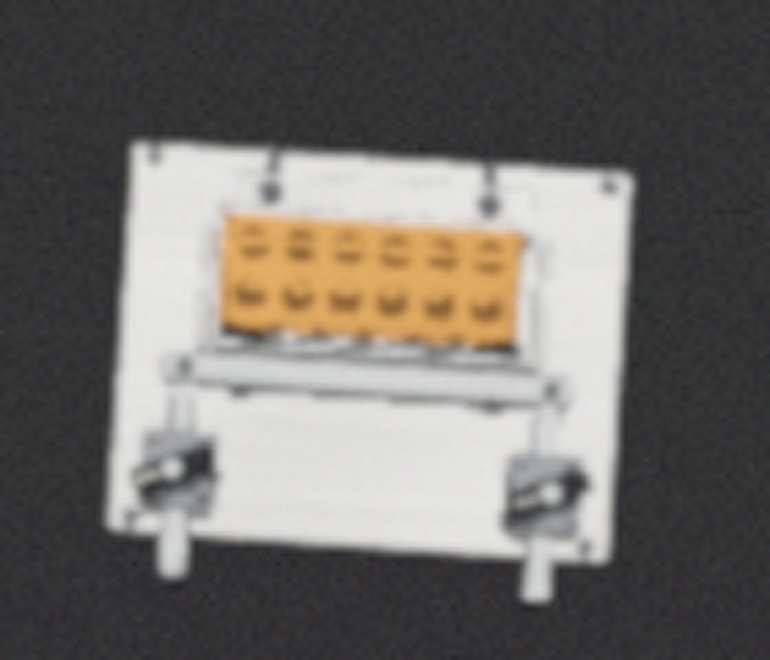

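View pics/zS.png

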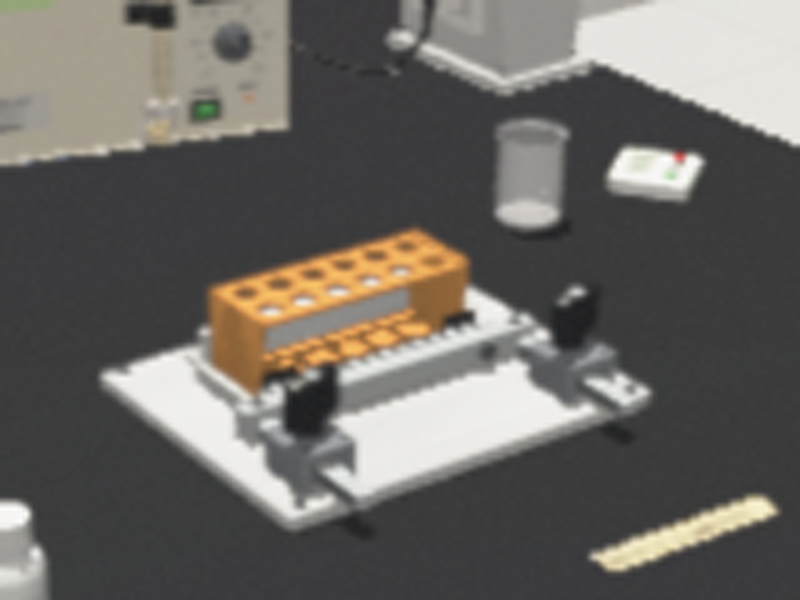

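View pics/zfull.png

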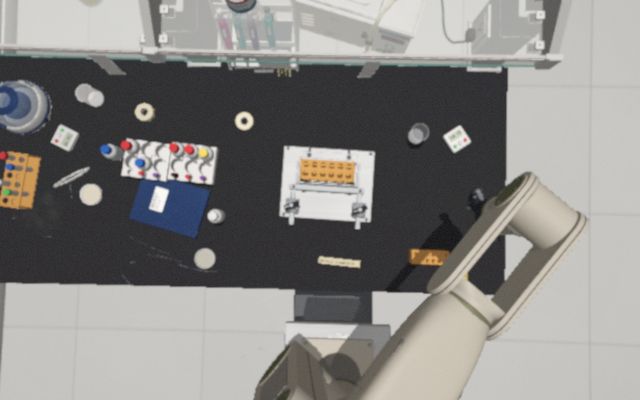

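```bash
python3 -c "
from bench import *
print(hand_in())"
```

```text
the job is handed in; nothing more can be done
None
```

The large orange rack (160 x 58 mm) stands upright in the bay, clamped against the rear fence, and the job was handed in at 33.3 s. I turned the knobs alternately in steps of 0.6 rad or less. By the knob angles, neither end of the bar ran more than about 4 mm ahead of the other.

**Last checks**
- **Knob angles:** left 1.192 rad and right 1.194 rad, both from the gripper's yaw, so the bar is square. The final top picture shows the bar level with the plate and the two wings parallel.
- **Pad force:** I turned each knob forwards and back and averaged the two readings to cancel friction. Together they give about 21 N, or 10 to 11 N per pad.
- **Most force at once:** while I overshot each knob by about 0.1 rad to take readings, the pads reached about 30 N together by estimate.
- **Bystanders:** the beaker, timer, bottle and petri dish look unmoved in the final top picture.

**What disagreed**
- **Evenness of the pads:** taken separately, the readings suggest about 12 N left and 9 N right, with an error of roughly 1.5 N each. The equal knob angles say the pads are even, and I relied on those.
- **Holder position:** gripping the knobs showed the holder about 3 mm further out in x and y than my camera estimate. The rack went into the bay despite this, about 4 mm short of the best x and 3 mm off centre in y, and the clamping then pushed it to the fence.
- **Fence contact not seen:** the rack hides the fence in the pictures. I inferred the contact from how stiffly the knob torque rose.

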